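Square a coated plate into the corner of the spotting board and clamp it

TASK

Get the long white-coated plate ready for spotting: draw it out of the bottom of the steel rack by the end that sticks out, let it lie flat on the worktop, then take it again by its middle and set it down lengthwise on the grey board, short of both steel fences. With the marker pen held as a nudging tool, not with the fingers, push the plate until it lies snug against the far fence and the side fence, then lay the pen back on the worktop. Last, press the hinged hold-down bar right down onto the plate at the middle of the bar, so that both its ends come down together; keep the plate level throughout and leave the petri dish where it is.

Things in the scene. Friction and masses are not known exactly. Their poses are not given: they have to be found in the camera images.
- plate: Glass plate with a matt white top coating, 160 x 50 x 8 mm, about 150 g, loose, its ends alike. Origin: centre of its underside; x along its length, z up. At the start it lies on the worktop in the rack's bottom bay, its x along the rack's x; its -x end sticks out of the rack's front by 45 to 65 mm. On the board its length belongs along the board's y.
- plate_rack: Fixed steel plate rack, 110 mm deep (x), 68 mm wide over its walls (98 mm over its 3 mm high foot flanges), 60 mm high. Origin: centre of its footprint. Open front at its -x, back wall at +x. Bottom bay 60 mm wide, 21 mm high, without a floor: the plate slides out along -x on the worktop. The plates in the upper tiers are fixed and do not stick out.
- board: Fixed grey plastic board, 210 mm (x) by 270 mm (y), flat top 14 mm above the worktop. Origin: centre of its underside. Two steel fences 10 mm high, 12 mm wide: far fence along y, inner face at x = +50 mm; side fence along x at the right, inner face at y = -113 mm, from x = -88 mm to the corner. A plate that is home has its centre at x = +25, y = -33 mm.
- corner (a point): Inside corner where the two fence faces meet, at the height of the board's top; axes as the board's: the far fence's face looks to -x, the side fence's face to +y. In front of the far fence the bare top is 155 mm deep, beside the side fence 248 mm long.
- marker: The only marker pen, 138 mm long, 14 mm thick, 30 g, loose on the worktop right of the board. Origin: underside at mid-length; y along the pen. Black cap with flat sides from y = -16 to its flat end at y = -69 mm, pointing roughly away from the robot at the start. The round barrel slips in a grip: grip it across the cap and push with the cap end, level, just above the board.
- hold_down (a joint): Hinge of the hold-down bar's frame: 0 = bar down on the plate, positive = raised; 0.62 to 0.8 rad at the start, stop at 0.85. Friction holds it wherever it is left; 2 to 4 N straight down on the bar closes it and it stays down.
- bar (a joint): Rocking of the bar about a pin at its middle (axis across the bar): 0 = parallel to the far fence and level; sprung, 1.2 N m/rad, stops at 0.15 rad. Pressing at 4 N rocks it about 0.03 rad for each 10 mm off the middle.
- bar_pad (a point): Middle of the top of the rubber thumb pad (12 x 40 mm) on the bar. The bar is 150 mm long, 14 mm wide, parallel to the far fence; this point is 58 mm in front of the hinge line and, with the bar down, over the middle of a plate that is home (board x = +26, y = -33 mm, 37 mm above the worktop).
- hold_down_hinge (a point): Middle of the bar's hinge line, behind the far fence: board x = +84, y = -33 mm, 28 mm above the worktop; hinge line along the board's y. Its posts reach 36 mm above the worktop.
- petri_dish: Closed petri dish, 90 mm across, 15 mm high, loose, on the worktop between rack and board near the robot: a bystander. Origin: centre of its underside.

How it is judged:
By the outcome, as a careful person would: the job done as asked, in the order asked, and still so for the second after the job is handed in, with the robot touching nothing.
It also fails if it takes over 72 s, if anything falls off the work surface, if the arm or the gripper's body presses on something with over 40 N, if the wrist force passes 120 N, or if a joint passes its speed limit or range.

ROBOT

A 7-joint arm with a two-finger parallel gripper is mounted at the origin on a cart in front of the work surface, level with it; the furniture and walls round the work are solid. World frame = base frame: x ahead of the robot, y to its left, z up, the work surface at z = 0. Lengths are in m, angles in rad, forces in N, time in s.
With the tool pointing down it reaches from about 0.425 to 0.875 m from the base axis. Payload 4.7 kg.
Tool frame: the origin (TCP) lies on the centre line of the jaws, within the pads' length; the fingertips stand 25 mm ahead of it and the grasp point (between the pads) lies 6 mm ahead of it; z points along the fingers, y is the line along which they close (so a half turn about z gives the same grasp; the last joint's range is limited). The gripper opens to 85 mm and grips with 20 to 120 N. Pads are 22 mm wide; open, the fingers measure 114 mm over their backs; the gripper's body (76 mm by 85 mm) begins 54 mm behind the grasp point. The pads swing forward as they close: fully open they stand 13 mm farther back than shut.
Start: joints at [1.305, 0.321, -0.07, 1.45, 0.023, 1.371, -0.057], TCP at [0.179, -0.625, 0.224] pointing down, gripper open.
Joint ranges: [-2.86, 2.86], [-0.3, 2.09], [-1.38, 1.24], [0.06, 2.45], [-1.56, 4.7], [0.09, 2.05], [-2.69, 2.69]. Speed limits (rad/s): [2.57, 2.57, 3.14, 3.14, 3.14, 3.14, 3.14].

INTERFACE

Orientations are given as a unit quaternion [x, y, z, w].
In Python, from workcell import sensors, optics, bot gives the robot as it stands.
- The arm moves only by the tool send_rows, never from a script. Its arguments are lists of equal length, an entry for each row: "xyz": the shift along the tool's x, y, z normalised to -1 to 1, where 1 is 40 mm, a list of three; "twist": the turn, a rotation vector about the tool's x, y, z normalised to -1 to 1, where 1 is 90 degrees, a list of three; "claw": the opening, from -1 (shut) to 1 (fully open). A call has 1 to 10 rows; each row shifts and turns the commanded pose from where the row before left it, along the tool's axes as they then stand; what a row does not reach is not made up. A row lasts 1/8 s, in which the tool goes at most 62.5 mm and 10.7 degrees, less where a joint would pass 70% of its speed; a pose out of reach is approached as far as the arm can. A call with a number of a shift or a turn outside -1 to 1 is refused whole. A call with a gripper value outside its range is refused whole. The fingers move at their own pace and stop on an object; "force" is the grip in N (left out, the last holds). Time passes only in rows, so rows that do not move let the fingers close. It gives the time, the measured TCP pose, the force, the opening and the grip force at its end, in the units of the state.
- sensors.sense(): the state, without advancing time (a new reading comes with each control period).
- optics.capture(name): name is "side" or "top"; returns a dict with "color" (420x560x3 uint8, blue, green, red), "depth" (420x560 float32, m along the optical axis (not along the pixel's ray), 0 where there is no reading), "fx", "fy", "cx", "cy" (pixels), "rvec" (rotation vector, rad) and "tvec" (3), from world to camera coordinates, as OpenCV has them. Camera axes: x right, y down, z forward; pixel columns grow to the right and rows downward; lengths in m; the calibration is good to about 2 mm. A picture is of the moment at which its call begins.
- bot.hand_in(): hands the job in; it is judged then, once.
The state is a dict: "clock": time; "joints": joint angles; "joint_vel": joint speeds; "tau": joint torques, N m; "eef_pos": TCP position; "ee_rot": TCP orientation; "ft_force": force on the tool from outside, world axes, zero at the start; "torque": the same for the moment, N m; "finger_gap": finger opening in m; "gripper_force": force on a finger pad.
Only numpy, scipy, OpenCV 4.12 (cv2) and the standard library are available. Lean on these libraries where they do the work, as an engineer would, in place of code of your own. Each camera call takes 0.05 s, during which the arm holds its last target. There are 200 camera calls.

## Working session

There is one attempt and no reset: what is moved stays moved. The work goes in short steps, Python scripts to look and compute and a tool call to move; the robot and the scene stay as the last step left them, time stands still between calls to the robot, and variables do not carry over. Pictures are saved under pics/ and viewed, at most 10 in all, crops included, and the job is handed in when it is done.

Besides the shell and the picture viewer there is one more tool, called in YAML: its name, and indented under it one key for each argument. send_rows: Moves the arm, as the interface text tells. Scaled input: -1 to 1 covers 40 mm each way for a shift and 90 degrees each way for a turn. Its arguments: {"type":"object","properties":{"xyz":{"type":"array","items":{"type":"array","items":{"type":"number","minimum":-1,"maximum":1}}},"twist":{"type":"array","items":{"type":"array","items":{"type":"number","minimum":-1,"maximum":1}}},"claw":{"type":"array","items":{"type":"number"}},"force":{"type":"number"}},"required":["xyz","twist","claw"]}

```bash
ls; mkdir -p pics; cat > h.py <<'E'
import numpy as np, cv2
from scipy.spatial.transform import Rotation as R
from workcell import sensors, optics, bot
def cap(n):
    c=optics.capture(n); c['R']=cv2.Rodrigues(np.array(c['rvec'],float))[0]; c['t']=np.array(c['tvec'],float).reshape(3); return c
def ray(c,u,v,z):
    d=c['R'].T@np.array([(u-c['cx'])/c['fx'],(v-c['cy'])/c['fy'],1.]); o=-c['R'].T@c['t']
    return o+d*(z-o[2])/d[2]
def pts(c):
    v,u=np.mgrid[:420,:560]; d=c['depth']
    P=np.stack([(u-c['cx'])/c['fx']*d,(v-c['cy'])/c['fy']*d,d],-1)
    return (P-c['t'])@c['R']
def proj(c,p):
    q=c['R']@np.array(p)+c['t']; return q[0]/q[2]*c['fx']+c['cx'],q[1]/q[2]*c['fy']+c['cy']
E
python3 - <<'E'
from h import *
s=sensors.sense(); print(s)
for n in('top','side'):
    c=cap(n); cv2.imwrite(f'pics/{n}0.png',c['color']); print(n,-c['R'].T@c['t'],c['R'].round(2).tolist(),c['fx'])
    np.savez(f'{n}0.npz',**c)
E
```

```text
pics
{'clock': 0.0, 'joints': array([ 1.30509437,  0.32181504, -0.07010623,  1.45170498,  0.02259834,
        1.37078178, -0.05690539]), 'joint_vel': array([-9.34109246e-04, -1.13064397e-03,  9.98983943e-04, -1.07023349e-03,
       -5.89296311e-04, -2.15568942e-03,  6.63299267e-06]), 'tau': array([ 7.19048658e-04, -4.93584001e+01, -3.82161140e-01, -3.14334977e+01,
        1.28263567e-02,  1.11793843e-02, -1.49190475e-05]), 'eef_pos': array([ 0.17931769, -0.62419193,  0.2225138 ]), 'ee_rot': array([ 9.90226151e-01,  1.39467725e-01, -1.78872811e-04, -9.44063683e-04]), 'ft_force': array([-0.03714958, -0.86041667,  0.04516261]), 'torque': array([ 0.03716097, -0.00812873, -0.00551076]), 'gripper_force': 0.0, 'finger_gap': 0.08564742071722517}
top [ 0.38723646 -0.05594643  1.06676928] [[0.01, -1.0, -0.0], [-0.99, -0.01, -0.14], [0.14, 0.01, -0.99]] 435.7019746280759
side [0.08984343 1.14308169 0.68081568] [[-0.94, -0.33, -0.02], [-0.13, 0.42, -0.9], [0.3, -0.84, -0.44]] 525.842583244508
```

View pics/top0.png

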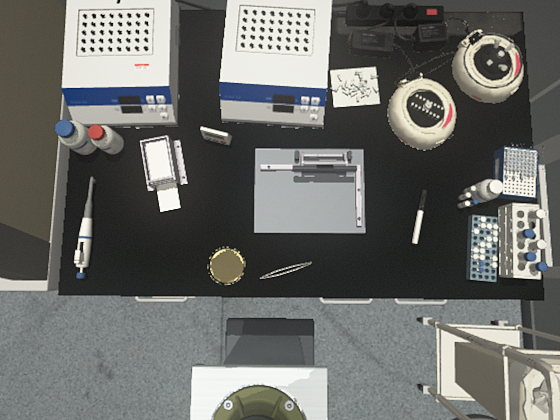

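View pics/side0.png

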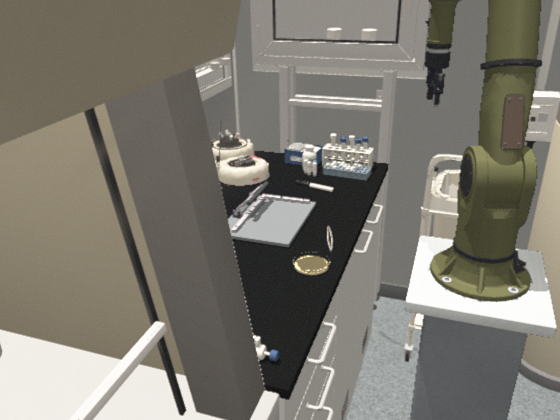

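The top view shows the rack at (163,165) with the plate end sticking out at (168,200). The board is at (310,190), with fences at (310,170) and (359,195) and the raised bar at about (325,160). The pen is at (419,217) with its cap up-image, and the dish is at (227,265). The side view shows the same scene, but the post hides the rack.

```bash
python3 - <<'E'
from h import *
c=dict(np.load('top0.npz')); im=c['color']
a=cv2.resize(im[125:220,130:200],None,fx=6,fy=6,interpolation=cv2.INTER_CUBIC)
b=cv2.resize(im[140:240,245:375],None,fx=6,fy=6,interpolation=cv2.INTER_CUBIC)
o=np.zeros((600,800,3),np.uint8); bb=cv2.resize(im[140:240,250:370],None,fx=4,fy=4,interpolation=cv2.INTER_CUBIC); aa=cv2.resize(im[130:220,130:200],None,fx=4,fy=4,interpolation=cv2.INTER_CUBIC)
o[:400,:480]=bb; o[:360,500:780]=aa
s=dict(np.load('side0.npz'))['color']; o[405:595,:400]=cv2.resize(s[175:245,220:340],(400,190)); 
o[405:595,420:700]=cv2.resize(im[180:250,380:450],(280,190))
cv2.imwrite('pics/crop1.png',o)
P=pts(c)
def rect(mask,z,name):
    n,l,st,ce=cv2.connectedComponentsWithStats(mask.astype(np.uint8))
    i=1+np.argmax(st[1:,4]); v,u=np.where(l==i)
    W=np.array([ray(c,a,b,z)[:2] for a,b in zip(u,v)]).astype(np.float32)
    r=cv2.minAreaRect(W*1000); print(name,st[i],r)
    return W
g=im.astype(int); V,U=np.mgrid[:420,:560]
def win(u0,u1,v0,v1): return (U>=u0)&(U<u1)&(V>=v0)&(V<v1)
mx=g.max(2);mn=g.min(2)
rect((mx>60)&win(240,380,140,245),.014,'board')
rect((mn>170)&win(150,190,188,215),.008,'platefront')
rect((mx>60)&win(405,435,180,250),.007,'pen')
rect((mn>150)&win(405,435,180,250),.007,'barrel')
rect((mx-mn>25)&win(200,250,240,290),.008,'dish')
rect((mx>60)&win(135,192,130,215),.03,'rack')
print(P[np.r_[150:200:4],165,:].round(3).tolist())
E
```

```text
board [ 254  148  112   86 9387] ((570.0759887695312, -115.65074157714844), (211.21543884277344, 271.2501220703125), 0.43571677803993225)
platefront [157 188  24  24 436] ((545.8350219726562, 230.1649169921875), (53.194889068603516, 50.16118621826172), 12.136423110961914)
pen [412 209  12  35 228] ((483.4820861816406, -379.4149475097656), (15.88020133972168, 85.48897552490234), 77.5578842163086)
barrel [413 210  10  34 166] ((483.600341796875, -379.5610046386719), (12.012450218200684, 82.52753448486328), 77.45293426513672)
dish [209 247  36  38 980] ((384.8551025390625, 82.07722473144531), (88.52477264404297, 83.08425903320312), 5.086371421813965)
rack [ 139  135   49   77 2536] ((607.9364013671875, 235.9351806640625), (186.74070739746094, 99.41426086425781), 12.002187728881836)
[[0.659, 0.233, 0.048], [0.649, 0.232, 0.05], [0.639, 0.233, 0.046], [0.63, 0.232, 0.045], [0.62, 0.231, 0.047], [0.609, 0.23, 0.049], [0.6, 0.23, 0.049], [0.587, 0.226, 0.062], [0.584, 0.235, 0.028], [0.579, 0.241, 0.005], [0.568, 0.239, 0.009], [0.558, 0.239, 0.01], [0.549, 0.24, 0.004]]
```

View pics/crop1.png

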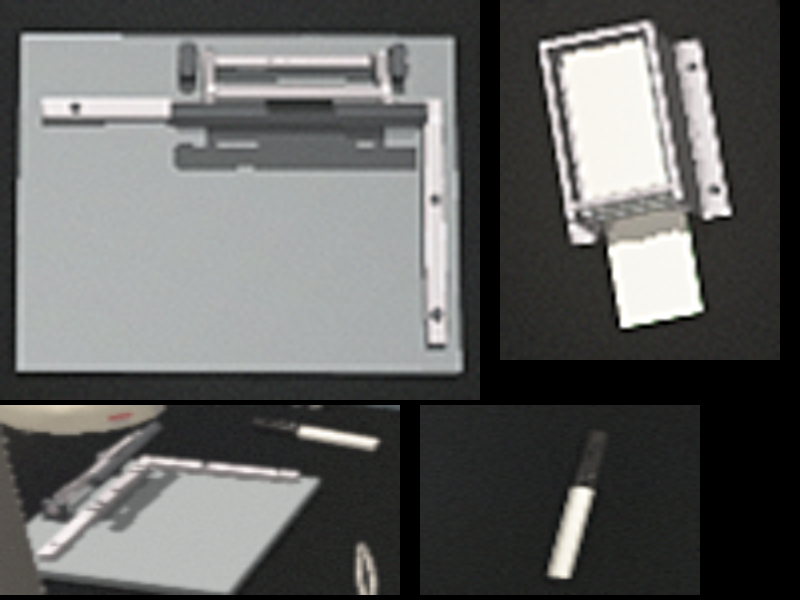

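The crop shows the bar raised over the far fence, with its pad at about (325,166) in the full image. The plate end is clean at 12° yaw, and the pen's cap points away at about -12.5° yaw.

```bash
cat >> h.py <<'E'
def pose():
    s=sensors.sense(); M=R.from_quat(s['ee_rot']).as_matrix(); return s,np.array(s['eef_pos']),M
def go(x,y,z,yaw=None):
    "total shift in tool units (1=40mm) from measured pose, and yaw twist needed (turn after shift)"
    s,p,M=pose(); cur=np.degrees(np.arctan2(M[1,0],M[0,0]))
    print('t %.2f p %s yaw %.2f F %s gap %.4f'%(s['clock'],p.round(4),cur,np.round(s['ft_force'],1),s['finger_gap']))
    print(' shift',(M.T@(np.array([x,y,z])-p)/.04).round(2), '' if yaw is None else 'twist %.3f'%(-(yaw-cur)/90))
E
python3 - <<'E'
from h import *
go(.45,-.40,.2225); go(.5376,.2283,.12,12)
# from the intermediate
_,p,M=pose(); print(M.T@(np.array([.5376,.2283,.12])-np.array([.45,-.40,.2225]))/.04)
E
```

```text
t 0.10 p [ 0.1793 -0.6242  0.2226] yaw 16.04 F [-0.6 -0.2 -0.3] gap 0.0855
 shift [ 8.05 -3.52  0.01] 
t 0.10 p [ 0.1793 -0.6242  0.2226] yaw 16.04 F [-0.6 -0.2 -0.3] gap 0.0855
 shift [ 14.5  -18.01   2.6 ] twist 0.045
[  6.44396438 -14.48687215   2.58726126]
```

send_rows:
  xyz:
    - [0.5,-0.22,0]
    - [0.9,-0.39,0]
    - [0.9,-0.39,0]
    - [0.9,-0.39,0]
    - [0.9,-0.4,0]
    - [0.9,-0.4,0]
    - [0.9,-0.4,0]
    - [0.9,-0.4,0]
    - [0.9,-0.4,0]
    - [0.4,-0.2,0]
  twist:
    - [0,0,0]
    - [0,0,0]
    - [0,0,0]
    - [0,0,0]
    - [0,0,0]
    - [0,0,0]
    - [0,0,0]
    - [0,0,0]
    - [0,0,0]
    - [0,0,0.045]
  claw: [1,1,1,1,1,1,1,1,1,1]
  force: 40

```text
clock: 1.35
eef_pos: [0.4544, -0.3926, 0.2236]
ee_rot: [0.994, 0.106, 0.001, -0.001]
ft_force: [-0.8, -0.0, 0.4]
finger_gap: 0.0855
gripper_force: 0.0
```

send_rows:
  xyz:
    - [0.4,-0.9,0]
    - [0.4,-0.9,0]
    - [0.4,-0.95,0]
    - [0.4,-0.95,0]
    - [0.4,-0.95,0]
    - [0.4,-0.95,0]
    - [0.4,-0.95,0]
    - [0.4,-0.95,0]
    - [0.4,-0.95,0]
    - [0.4,-0.95,0]
  twist:
    - [0,0,0]
    - [0,0,0]
    - [0,0,0]
    - [0,0,0]
    - [0,0,0]
    - [0,0,0]
    - [0,0,0]
    - [0,0,0]
    - [0,0,0]
    - [0,0,0]
  claw: [1,1,1,1,1,1,1,1,1,1]

```text
clock: 2.6
eef_pos: [0.5291, 0.0069, 0.2236]
ee_rot: [0.994, 0.105, -0.0, 0.0]
ft_force: [0.4, 0.2, 0.7]
finger_gap: 0.0855
gripper_force: 0.0
```

```bash
python3 - <<'E'
from h import *
go(.5376,.2283,.10,12)
print(sensors.sense()['joints'].round(2))
E
```

```text
t 2.60 p [0.5291 0.0069 0.2236] yaw 12.08 F [0.4 0.2 0.7] gap 0.0855
 shift [ 1.37 -5.37  3.09] twist 0.001
[ 0.5   0.1  -0.59  1.73  0.06  1.33 -1.47]
```

send_rows:
  xyz:
    - [0.22,-0.95,0.2]
    - [0.23,-0.95,0.4]
    - [0.23,-0.95,0.4]
    - [0.23,-0.95,0.5]
    - [0.23,-0.95,0.5]
    - [0.23,-0.6,0.5]
    - [0,0,0.6]
    - [0,0,0]
  twist:
    - [0,0,0]
    - [0,0,0]
    - [0,0,0]
    - [0,0,0]
    - [0,0,0]
    - [0,0,0]
    - [0,0,0]
    - [0,0,0]
  claw: [1,1,1,1,1,1,1,1]

```text
clock: 3.6
eef_pos: [0.5362, 0.2253, 0.0978]
ee_rot: [0.994, 0.106, -0.002, 0.0]
ft_force: [0.3, -0.7, -0.3]
finger_gap: 0.0857
gripper_force: 0.0
```

```bash
python3 - <<'E'
from h import *
go(.5376,.2283,.03,12)
c=cap('top'); im=c['color']; np.savez('top1.npz',**c)
u,v=proj(c,(.54,.225,.05)); u,v=int(u),int(v); print(u,v)
cv2.imwrite('pics/c2.png',cv2.resize(im[120:270,120:320],(800,600),interpolation=cv2.INTER_CUBIC))
E
```

```text
t 3.60 p [0.5362 0.2253 0.0978] yaw 12.13 F [ 0.3 -0.7 -0.3] gap 0.0857
 shift [ 0.06 -0.07  1.69] twist 0.001
165 198
```

View pics/c2.png

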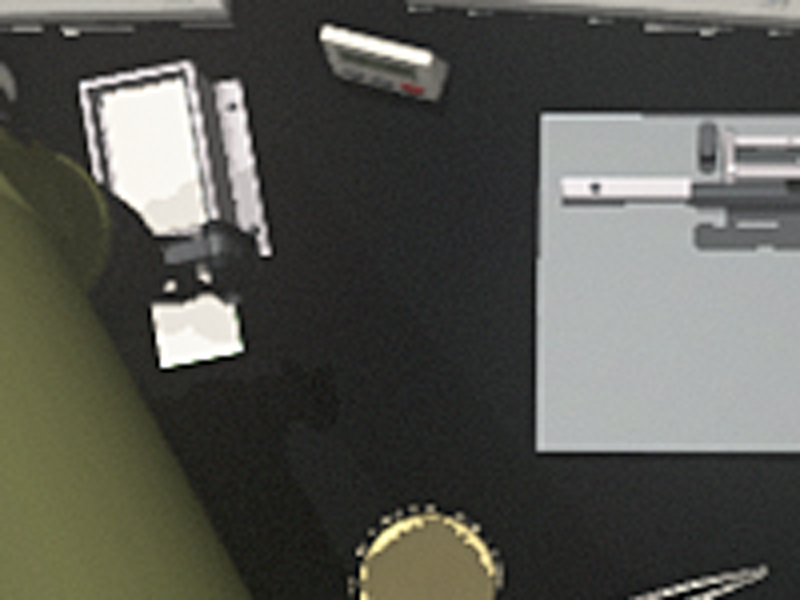

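The gripper straddles the protruding plate end (plate end edge at crop (200,360)), and the rack is clear behind it.

send_rows:
  xyz:
    - [0,-0.07,0.5]
    - [0,0,0.5]
    - [0,0,0.5]
    - [0,0,0.2]
    - [0,0,0]
  twist:
    - [0,0,0]
    - [0,0,0]
    - [0,0,0]
    - [0,0,0]
    - [0,0,0]
  claw: [0.7,0.7,0.7,0.7,0.7]

```text
clock: 4.28
eef_pos: [0.5378, 0.227, 0.0306]
ee_rot: [0.995, 0.104, -0.001, 0.0]
ft_force: [0.7, -0.1, 0.7]
finger_gap: 0.0722
gripper_force: 0.0
```

send_rows:
  xyz:
    - [0,0,0.05]
    - [0,0,0]
    - [0,0,0]
    - [0,0,0]
    - [0,0,0]
  twist:
    - [0,0,0]
    - [0,0,0]
    - [0,0,0]
    - [0,0,0]
    - [0,0,0]
  claw: [0.4,0,0,0,0]
  force: 40

```text
clock: 4.9
eef_pos: [0.5383, 0.2272, 0.0297]
ee_rot: [0.995, 0.104, 0.0, 0.0]
ft_force: [0.2, 0.4, -0.0]
finger_gap: 0.0428
gripper_force: 0.0
```

Fingers closed just above the plate, because the pads stand farther back when open. I'll reopen, go lower and close again.

send_rows:
  xyz:
    - [0,0,-0.1]
    - [0,0,0]
    - [0,0,0.15]
    - [0,0,0.12]
  twist:
    - [0,0,0]
    - [0,0,0]
    - [0,0,0]
    - [0,0,0]
  claw: [0.5,0.5,0.5,0.5]

```text
clock: 5.4
eef_pos: [0.538, 0.227, 0.0221]
ee_rot: [0.995, 0.104, -0.0, 0.0]
ft_force: [0.4, -0.0, -0.2]
finger_gap: 0.0639
gripper_force: 0.0
```

send_rows:
  xyz:
    - [0,0,0]
    - [0,0,0]
    - [0,0,0]
    - [0,0,0]
  twist:
    - [0,0,0]
    - [0,0,0]
    - [0,0,0]
    - [0,0,0]
  claw: [0,0,0,0]

```text
clock: 5.9
eef_pos: [0.5384, 0.2273, 0.0229]
ee_rot: [0.995, 0.104, 0.0, 0.0]
ft_force: [0.0, -1.0, 0.2]
finger_gap: 0.0426
gripper_force: 0.0
```

```bash
python3 - <<'E'
from h import *
c=cap('top'); im=c['color']
print(ray(c,170,210.5,.008))
for p in[(.538,.227,.01),(.538,.227,0)]: print(proj(c,p))
s=cap('side'); print(proj(s,(.538,.227,.01)))
P=pts(c); Z=P[...,2]; 
print((Z[190:214:2,154:186:2]*1000).astype(int))
cv2.imwrite('pics/c3.png',cv2.resize(im[180:225,140:200],(800,600),interpolation=cv2.INTER_CUBIC))
E
```

```text
[0.51709064 0.22483857 0.008     ]
(np.float64(169.29843078898108), np.float64(201.9354430652089))
(np.float64(170.35128896900858), np.float64(202.51432262482086))
(np.float64(228.86295159935364), np.float64(283.4832967270397))
[[ 247  240  230  204  203  188  172  157  142  137  138  137  134  134
   134  131]
 [ 241  235  226  206  201  188  174  157  149  140  132  129  125  133
   133  132]
 [ 243  225  218  202  198  183  169  151  145  139   81   83  122  125
   131  129]
 [ 461  223  202  203  191  177  167  130  104   97   83   87   87  114
   109  103]
 [ 469  455  202  198  186 1066  158   99  105   99   89   80   64   88
    84   82]
 [ 475  468  197  190  179  168  124  118  107  100   80   74   46    2
    -3    1]
 [ 483  476  467  182  172   10    6    7    9    8   51   46   35    2
     0   -3]
 [ 488  483  475  171    6    8    9    7    7    9    9    5    8   -2
    -1    0]
 [ 494  488  483  475    5    4    5   10    6    3    6    9    7   -1
     0    0]
 [ 498  495  491  484  471    6    6    4    6    8    6   11    5    3
    -1   -3]
 [ 501  498  494  489  482    8    5    7    1   -4    1   -1    3    2
    -2   -1]
 [ 504  504  501  496  491  480    0    0    0    0    0    1    0    0
     0    1]]
```

View pics/c3.png

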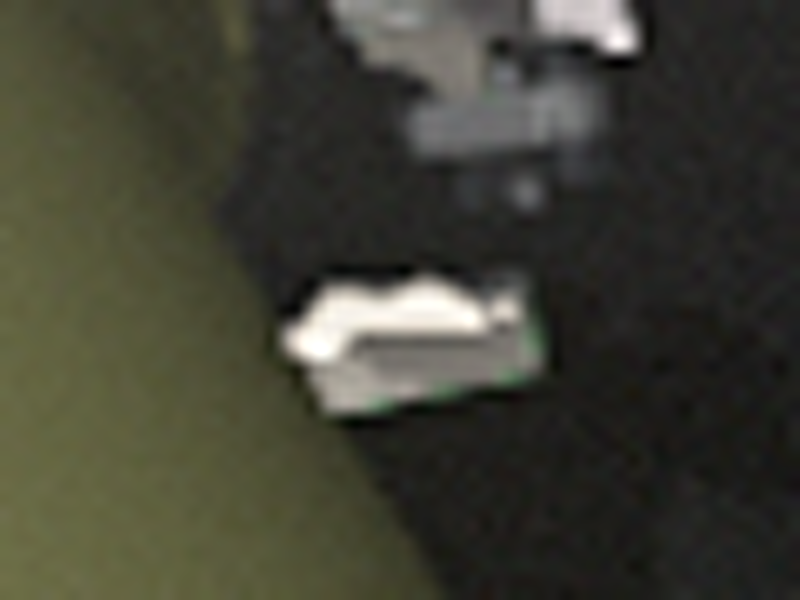

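A finger at crop (505,295) is seen over the plate's right edge, so the tips are still above the plate. I'll probe lower with the force watched.

send_rows:
  xyz:
    - [0,0,-0.1]
    - [0,0,0]
    - [0,0,0.1]
    - [0,0,0]
  twist:
    - [0,0,0]
    - [0,0,0]
    - [0,0,0]
    - [0,0,0]
  claw: [0.5,0.5,0.5,0.5]

```text
clock: 6.5
eef_pos: [0.5379, 0.227, 0.0222]
ee_rot: [0.995, 0.104, -0.0, 0.0]
ft_force: [-0.2, 0.2, 0.1]
finger_gap: 0.0638
gripper_force: 0.0
```

send_rows:
  xyz:
    - [0,0,0.1]
    - [0,0,0]
  twist:
    - [0,0,0]
    - [0,0,0]
  claw: [0.5,0.5]

```text
clock: 6.75
eef_pos: [0.538, 0.227, 0.0183]
ee_rot: [0.995, 0.104, -0.0, 0.0]
ft_force: [0.8, -0.0, -0.0]
finger_gap: 0.0638
gripper_force: 0.0
```

send_rows:
  xyz:
    - [0,0,0]
    - [0,0,0]
    - [0,0,0]
    - [0,0,0]
  twist:
    - [0,0,0]
    - [0,0,0]
    - [0,0,0]
    - [0,0,0]
  claw: [0,0,0,0]

```text
clock: 7.25
eef_pos: [0.5383, 0.2272, 0.0188]
ee_rot: [0.995, 0.104, 0.0, 0.0]
ft_force: [0.2, -0.1, -0.7]
finger_gap: 0.0429
gripper_force: 0.0
```

send_rows:
  xyz:
    - [0,0,0]
    - [0,0,0]
    - [0,0,0.1]
    - [0,0,0.05]
  twist:
    - [0,0,0]
    - [0,0,0]
    - [0,0,0]
    - [0,0,0]
  claw: [0.5,0.5,0.5,0.5]

```text
clock: 7.75
eef_pos: [0.538, 0.2271, 0.0123]
ee_rot: [0.995, 0.104, -0.0, 0.0]
ft_force: [0.2, -0.2, 0.0]
finger_gap: 0.0641
gripper_force: 0.0
```

send_rows:
  xyz:
    - [0,0,0]
    - [0,0,0]
    - [0,0,0]
    - [0,0,0]
  twist:
    - [0,0,0]
    - [0,0,0]
    - [0,0,0]
    - [0,0,0]
  claw: [0,0,0,0]

```text
clock: 8.25
eef_pos: [0.5383, 0.2272, 0.0128]
ee_rot: [0.995, 0.104, 0.0, 0.0]
ft_force: [-0.2, 0.1, -0.3]
finger_gap: 0.0425
gripper_force: 0.0
```

```bash
python3 - <<'E'
from h import *
c=cap('top'); im=c['color']; P=pts(c)
s=sensors.sense(); print(s['joints'].round(3), s['tau'].round(1))
np.set_printoptions(linewidth=200)
for r in range(196,214): print(r,[tuple((P[r,k]*1000).astype(int)) for k in (172,174,176,178,180,182)])
cv2.imwrite('pics/c4.png',cv2.resize(im[170:220,140:207],(800,600),interpolation=cv2.INTER_NEAREST))
E
```

```text
[ 0.108  0.463 -0.667  1.812  0.339  0.983 -2.06 ] [ -0.  -44.4  -8.3 -25.2   0.    0.   -0. ]
196 [(np.int64(534), np.int64(190), np.int64(124)), (np.int64(543), np.int64(200), np.int64(70)), (np.int64(542), np.int64(194), np.int64(74)), (np.int64(542), np.int64(189), np.int64(78)), (np.int64(537), np.int64(176), np.int64(110)), (np.int64(537), np.int64(172), np.int64(108))]
197 [(np.int64(537), np.int64(198), np.int64(93)), (np.int64(540), np.int64(199), np.int64(72)), (np.int64(540), np.int64(194), np.int64(74)), (np.int64(539), np.int64(189), np.int64(77)), (np.int64(538), np.int64(182), np.int64(88)), (np.int64(537), np.int64(176), np.int64(94))]
198 [(np.int64(535), np.int64(199), np.int64(92)), (np.int64(536), np.int64(196), np.int64(86)), (np.int64(538), np.int64(195), np.int64(70)), (np.int64(538), np.int64(191), np.int64(69)), (np.int64(536), np.int64(182), np.int64(85)), (np.int64(536), np.int64(178), np.int64(86))]
199 [(np.int64(533), np.int64(199), np.int64(91)), (np.int64(534), np.int64(196), np.int64(83)), (np.int64(535), np.int64(194), np.int64(74)), (np.int64(538), 
[... 3312 characters left out ...]
t64(1)), (np.int64(516), np.int64(207), np.int64(0)), (np.int64(516), np.int64(202), np.int64(0)), (np.int64(517), np.int64(198), np.int64(-3))]
212 [(np.int64(514), np.int64(221), np.int64(1)), (np.int64(514), np.int64(216), np.int64(0)), (np.int64(514), np.int64(211), np.int64(0)), (np.int64(514), np.int64(207), np.int64(-1)), (np.int64(514), np.int64(201), np.int64(2)), (np.int64(514), np.int64(196), np.int64(3))]
213 [(np.int64(512), np.int64(222), np.int64(-1)), (np.int64(512), np.int64(217), np.int64(-3)), (np.int64(512), np.int64(212), np.int64(-3)), (np.int64(511), np.int64(206), np.int64(1)), (np.int64(512), np.int64(202), np.int64(-1)), (np.int64(512), np.int64(197), np.int64(-1))]
```

View pics/c4.png

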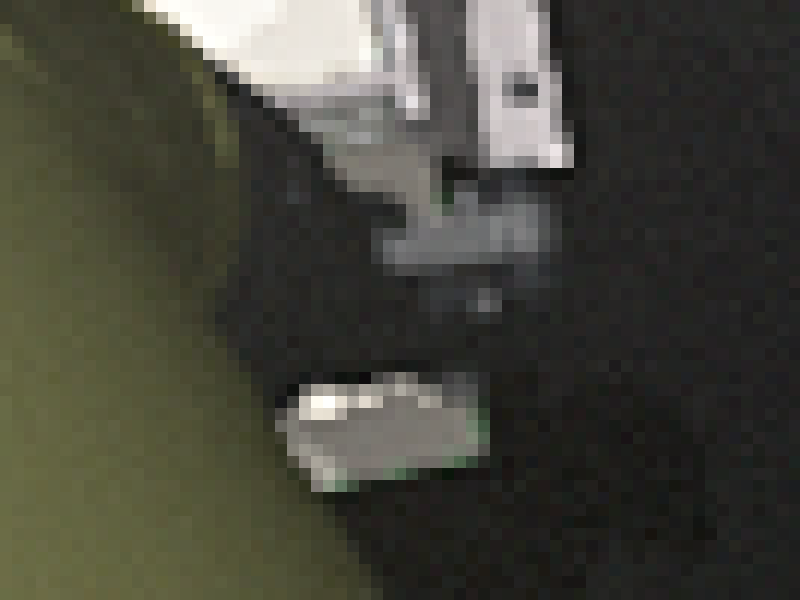

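A fingertip at crop (455,385) appears well above the plate, and depth there reads 28–33 mm. The reported TCP height does not match where the tips are, so I'll measure that.

```bash
python3 - <<'E'
from h import *
c=dict(np.load('top1.npz')); P=pts(c)
for k in range(178,190,2):
    print(k,[tuple((P[r,k]*1000).astype(int).tolist()) for r in range(186,206,2)])
c=cap('side'); P=pts(c); cv2.imwrite('pics/s5.png',c['color'])
# anything in the side view near finger?
m=(abs(P[...,0]-.535)<.05)&(abs(P[...,1]-.227)<.06)&(P[...,2]>-.01)&(P[...,2]<.3)
v,u=np.where(m); print(len(u)); 
if len(u): print(u.min(),u.max(),v.min(),v.max(),P[m][:,2].min())
E
```

```text
178 [(541, 157, 209), (539, 159, 202), (537, 163, 185), (540, 173, 143), (538, 176, 131), (554, 208, 1), (548, 206, 6), (543, 206, 8), (538, 206, 6), (533, 205, 8)]
180 [(543, 156, 198), (539, 155, 199), (537, 159, 185), (541, 170, 139), (559, 203, 1), (554, 203, 0), (549, 203, -1), (544, 203, 0), (540, 204, -5), (534, 203, -1)]
182 [(548, 158, 173), (541, 154, 188), (539, 156, 178), (564, 199, 0), (559, 198, 0), (554, 199, -1), (549, 198, 0), (544, 197, 2), (539, 197, 2), (534, 198, -1)]
184 [(548, 154, 173), (543, 152, 177), (540, 153, 173), (564, 194, 0), (560, 194, -2), (554, 194, -1), (549, 193, 0), (544, 194, -2), (539, 192, 2), (534, 193, -2)]
186 [(579, 190, 0), (574, 189, 1), (569, 189, 0), (564, 189, 0), (559, 189, 0), (554, 188, 0), (549, 188, 2), (545, 189, -4), (539, 188, -2), (535, 189, -6)]
188 [(579, 184, 0), (574, 184, 0), (569, 184, 0), (564, 184, -1), (559, 183, 1), (554, 184, 0), (549, 183, 2), (544, 183, 1), (539, 183, 0), (534, 182, 2)]
1459
217 259 166 298 -0.002702311375327893
```

```bash
python3 - <<'E'
from h import *
c=cap('side'); P=pts(c)
print([proj(c,(.538,.227,z)) for z in (0,.03,.1)])
for r in range(255,300,3): print(r,[tuple((P[r,k]*1000).astype(int).tolist()) for k in range(214,250,5)])
cv2.imwrite('pics/s5.png',cv2.resize(c['color'][170:305,170:350],(800,600),interpolation=cv2.INTER_CUBIC))
E
```

```text
[(np.float64(229.1190738127165), np.float64(287.13156699455544)), (np.float64(228.3450362897692), np.float64(276.1059786871889)), (np.float64(226.4705328569683), np.float64(249.4050726999546))]
255 [(390, 569, 304), (388, 558, 298), (388, 542, 289), (386, 530, 283), (385, 513, 273), (572, 86, 0), (560, 81, 0), (547, 80, 1)]
258 [(389, 571, 300), (388, 559, 294), (386, 547, 288), (385, 532, 279), (384, 517, 270), (565, 102, 1), (553, 98, 1), (542, 94, 1)]
261 [(388, 574, 297), (387, 561, 290), (386, 547, 282), (385, 533, 275), (384, 518, 266), (560, 114, 1), (550, 106, -1), (536, 107, 1)]
264 [(387, 576, 294), (385, 566, 288), (385, 551, 280), (385, 534, 270), (383, 520, 262), (556, 125, 0), (542, 126, 2), (533, 115, -2)]
267 [(387, 577, 290), (386, 564, 282), (384, 553, 276), (383, 537, 267), (382, 523, 259), (548, 143, 3), (539, 134, 0), (527, 131, 0)]
270 [(385, 581, 288), (385, 566, 279), (385, 552, 270), (383, 538, 262), (382, 524, 254), (542, 156, 3), (532, 151, 1), (521, 144, 0)]
273 [(386, 581, 282), (385, 568, 274), (384, 554, 266), (382, 541, 258), (381, 526, 250), (539, 165
[... 434 characters left out ...]
500, 196, 2)]
285 [(383, 589, 268), (382, 577, 260), (380, 564, 252), (380, 548, 242), (378, 534, 234), (377, 519, 224), (507, 210, 1), (497, 206, 0)]
288 [(383, 590, 263), (382, 578, 256), (381, 564, 247), (379, 551, 239), (378, 537, 230), (376, 522, 221), (502, 221, 1), (492, 217, 1)]
291 [(382, 593, 260), (381, 579, 252), (380, 567, 244), (378, 554, 236), (378, 537, 225), (376, 523, 216), (498, 232, 1), (486, 231, 2)]
294 [(382, 593, 256), (380, 582, 249), (380, 567, 239), (377, 556, 232), (377, 540, 222), (375, 525, 212), (495, 241, 0), (483, 240, 1)]
297 [(382, 594, 251), (380, 583, 244), (379, 569, 235), (377, 557, 227), (376, 543, 218), (375, 527, 208), (373, 512, 198), (479, 248, 0)]
```

View pics/s5.png

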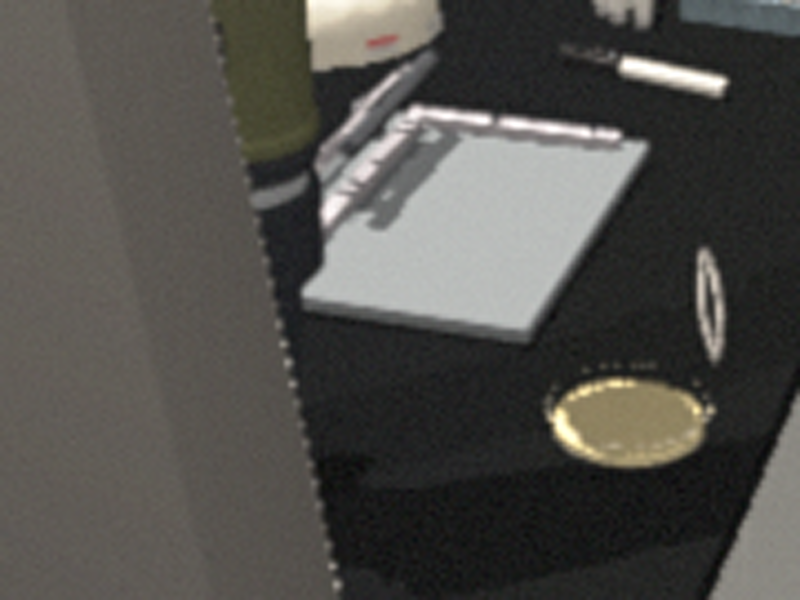

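The side view shows only the wrist's edge here, at crop (290,240); the post hides the fingers. The first side picture did show the open gripper at a known pose, so I'll measure the tip offset there.

```bash
python3 - <<'E'
from h import *
c=dict(np.load('side0.npz')); P=pts(c)
print([np.round(proj(c,(.1793,-.6242,z)),1) for z in (.20,.2225,.26,.30)])
d=np.linalg.norm(P[...,:2]-np.array([.1793,-.6242]),axis=2)
m=(d<.07)&(P[...,2]>.15)
q=P[m]
for z in np.arange(.19,.42,.01):
    k=q[(q[:,2]>=z)&(q[:,2]<z+.01)]
    if len(k): print(round(z,3),len(k),k.min(0).round(3),k.max(0).round(3))
v,u=np.where(m); print(u.min(),u.max(),v.max())
E
```

```text
[array([430.1, 115.8]), array([430.9, 109. ]), array([432.1,  97.6]), array([433.5,  85.2])]
0.24 23 [ 0.157 -0.676  0.243] [ 0.2   -0.571  0.25 ]
0.25 38 [ 0.157 -0.671  0.25 ] [ 0.202 -0.564  0.259]
0.26 48 [ 0.154 -0.673  0.26 ] [ 0.203 -0.561  0.27 ]
0.27 41 [ 0.156 -0.677  0.27 ] [ 0.201 -0.565  0.28 ]
0.28 30 [ 0.154 -0.676  0.28 ] [ 0.206 -0.562  0.29 ]
0.29 28 [ 0.152 -0.687  0.29 ] [ 0.211 -0.555  0.3  ]
0.3 45 [ 0.151 -0.686  0.3  ] [ 0.208 -0.556  0.31 ]
0.31 35 [ 0.151 -0.679  0.31 ] [ 0.209 -0.556  0.32 ]
0.32 41 [ 0.15  -0.684  0.32 ] [ 0.208 -0.556  0.33 ]
0.33 61 [ 0.15  -0.687  0.33 ] [ 0.209 -0.557  0.34 ]
0.34 63 [ 0.149 -0.687  0.34 ] [ 0.209 -0.556  0.35 ]
0.35 34 [ 0.15  -0.621  0.351] [ 0.207 -0.581  0.36 ]
0.36 77 [ 0.142 -0.622  0.36 ] [ 0.215 -0.578  0.37 ]
0.37 83 [ 0.142 -0.627  0.37 ] [ 0.216 -0.58   0.38 ]
0.38 79 [ 0.142 -0.625  0.38 ] [ 0.214 -0.579  0.39 ]
0.39 88 [ 0.142 -0.619  0.39 ] [ 0.216 -0.58   0.4  ]
0.4 86 [ 0.141 -0.628  0.4  ] [ 0.216 -0.574  0.41 ]
0.41 66 [ 0.145 -0.615  0.41 ] [ 0.211 -0.583  0.42 ]
424 460 106
```

The open tips stand about 20 mm above the reported TCP instead of below it. That means true heights are about 33 mm more than reported, and I'll allow for it from here on.

send_rows:
  xyz:
    - [0,0,0]
    - [0,0,0]
    - [0,0,0.25]
    - [0,0,0.2]
    - [0,0,0]
  twist:
    - [0,0,0]
    - [0,0,0]
    - [0,0,0]
    - [0,0,0]
    - [0,0,0]
  claw: [0.5,0.5,0.5,0.5,0.5]

```text
clock: 9.02
eef_pos: [0.5373, 0.2268, -0.0065]
ee_rot: [0.995, 0.104, -0.001, 0.0]
ft_force: [-0.2, -0.5, 1.0]
finger_gap: 0.0643
gripper_force: 0.0
```

send_rows:
  xyz:
    - [0,0,0.08]
    - [0,0,0]
    - [0,0,0]
    - [0,0,0]
    - [0,0,0]
  twist:
    - [0,0,0]
    - [0,0,0]
    - [0,0,0]
    - [0,0,0]
    - [0,0,0]
  claw: [0.5,0.1,0.1,0.1,0.1]

```text
clock: 9.65
eef_pos: [0.5385, 0.2274, -0.0082]
ee_rot: [0.995, 0.104, 0.0, -0.0]
ft_force: [-1.0, 1.3, 2.3]
finger_gap: 0.0487
gripper_force: 41.5
```

Gripped (gap 49 mm, 41 N). Now I'll draw it out along tool -x.

send_rows:
  xyz:
    - [-0.1,0,0]
    - [-0.25,0,0]
    - [-0.4,0,0]
    - [-0.45,0,0]
    - [-0.45,0,0]
    - [-0.45,0,0]
    - [-0.45,0,0]
    - [-0.4,0,0]
    - [-0.2,0,0]
    - [0,0,0]
  twist:
    - [0,0,0]
    - [0,0,0]
    - [0,0,0]
    - [0,0,0]
    - [0,0,0]
    - [0,0,0]
    - [0,0,0]
    - [0,0,0]
    - [0,0,0]
    - [0,0,0]
  claw: [0.1,0.1,0.1,0.1,0.1,0.1,0.1,0.1,0.1,0.1]

```text
clock: 10.9
eef_pos: [0.4137, 0.2006, -0.0083]
ee_rot: [0.995, 0.104, -0.001, 0.001]
ft_force: [-3.6, -0.6, 7.9]
finger_gap: 0.0485
gripper_force: 42.3
```

```bash
python3 - <<'E'
from h import *
go(.41,.2,0,12)
c=cap('top'); im=c['color'].astype(int); V,U=np.mgrid[:420,:560]
m=((im.min(2)>120)&(U>140)&(U<215)&(V>180)&(V<265)).astype(np.uint8)
n,l,st,ce=cv2.connectedComponentsWithStats(m); print(st[1:].tolist())
cv2.imwrite('pics/c6.png',cv2.resize(c['color'][120:270,100:300],(800,600),interpolation=cv2.INTER_CUBIC))
E
```

```text
t 10.90 p [ 0.4137  0.2006 -0.0083] yaw 11.98 F [-3.6 -0.6  7.9] gap 0.0485
 shift [-0.09 -0.   -0.21] twist -0.000
[[146, 181, 20, 10, 76], [167, 181, 4, 1, 4], [174, 181, 1, 1, 1], [180, 181, 8, 4, 24], [176, 182, 1, 1, 1], [158, 195, 30, 50, 903], [193, 245, 3, 3, 5], [185, 246, 5, 3, 9], [212, 255, 3, 4, 6], [188, 257, 1, 1, 1], [181, 259, 1, 1, 1], [184, 258, 3, 1, 3], [210, 262, 2, 3, 4]]
```

View pics/c6.png

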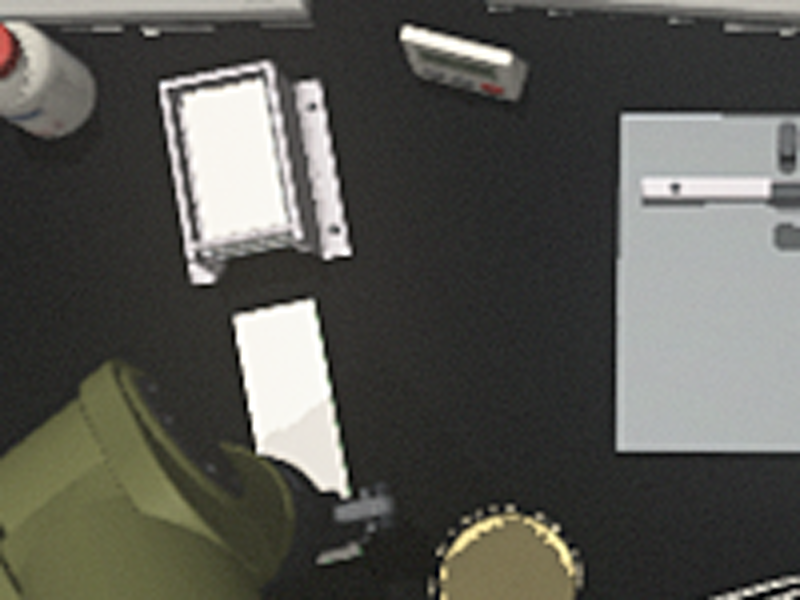

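The plate lies clear of the rack: its far edge is at crop (275,305) and the dish at (510,570) is untouched. Release and regrasp by the middle.

```bash
python3 - <<'E'
from h import *
c=cap('top'); a=ray(c,168.75,196.5,.008); print(a, a[:2]-.08*np.array([np.cos(.2095),np.sin(.2095)]))
im=c['color'].astype(int); V,U=np.mgrid[:420,:560]
m=(im.min(2)>130)&(U>155)&(U<190)&(V>=195)&(V<232)
W=np.array([ray(c,u,v,.008)[:2]*1000 for u,v in zip(U[m],V[m])]).astype(np.float32); r=cv2.minAreaRect(W); print(r)
b=cv2.boxPoints(r); print(b.round(1).tolist())
go(*(a[:2]-.08*np.array([np.cos(.2095),np.sin(.2095)])),-.008)
E
```

```text
[0.55179711 0.22950954 0.008     ] [0.47354631 0.21287187]
((507.2448425292969, 221.4530487060547), (93.06229400634766, 50.9931526184082), 12.963318824768066)
[[456.20001220703125, 235.89999389648438], [467.6000061035156, 186.1999969482422], [558.2999877929688, 207.0], [546.9000244140625, 256.70001220703125]]
t 11.00 p [ 0.4136  0.2006 -0.0083] yaw 11.97 F [-3.5 -1.8 10.1] gap 0.0484
 shift [ 1.53  0.01 -0.01]
```

send_rows:
  xyz:
    - [0,0,0]
    - [0,0,0]
    - [0,0,-0.05]
    - [0,0,0]
  twist:
    - [0,0,0]
    - [0,0,0]
    - [0,0,0]
    - [0,0,0]
  claw: [0.5,0.6,0.6,0.6]

```text
clock: 11.5
eef_pos: [0.4151, 0.2011, -0.0063]
ee_rot: [0.995, 0.104, 0.0, -0.0]
ft_force: [1.4, -0.2, 0.2]
finger_gap: 0.0685
gripper_force: 0.0
```

send_rows:
  xyz:
    - [0.2,0,0]
    - [0.4,0,0]
    - [0.4,0,0]
    - [0.37,0,0]
    - [0.15,0,0.05]
    - [0,0,0]
    - [0,0,0]
    - [0,0,0]
    - [0,0,0]
  twist:
    - [0,0,0]
    - [0,0,0]
    - [0,0,0]
    - [0,0,0]
    - [0,0,0]
    - [0,0,0]
    - [0,0,0]
    - [0,0,0]
    - [0,0,0]
  claw: [0.6,0.6,0.6,0.6,0.6,0.1,0.1,0.1,0.1]
  force: 50

```text
clock: 12.62
eef_pos: [0.4742, 0.2138, -0.0084]
ee_rot: [0.995, 0.105, 0.0, -0.0]
ft_force: [1.2, 0.7, 0.1]
finger_gap: 0.0482
gripper_force: 51.7
```

send_rows:
  xyz:
    - [0,0,-0.1]
    - [0,0,-0.3]
    - [0,0,-0.5]
    - [0,0,-0.5]
    - [0,0,-0.2]
    - [0,0,0]
  twist:
    - [0,0,0]
    - [0,0,0]
    - [0,0,0]
    - [0,0,0]
    - [0,0,0]
    - [0,0,0]
  claw: [0.1,0.1,0.1,0.1,0.1,0.1]

```text
clock: 13.38
eef_pos: [0.4751, 0.2137, 0.0566]
ee_rot: [0.995, 0.104, 0.001, 0.0]
ft_force: [-0.6, -0.1, -1.8]
finger_gap: 0.0484
gripper_force: 51.9
```

```bash
python3 - <<'E'
from h import *
go(.532,-.134,.055,90.4)
c=cap('top'); im=c['color'].astype(int); V,U=np.mgrid[:420,:560]; P=pts(c)
m=(im.min(2)>90)&(P[...,2]>.03)&(P[...,2]<.12)&(U>150)&(U<215)&(V>=185)&(V<250)
# plate tilt: fit heights of white points
q=P[(im.min(2)>110)&(U>150)&(U<215)&(V>=185)&(V<260)&(P[...,2]>.04)&(P[...,2]<.1)]
A=np.c_[q[:,:2]-q[:,:2].mean(0),np.ones(len(q))]; k=np.linalg.lstsq(A,q[:,2],rcond=None)[0]; print(len(q),q.mean(0),k)
E
```

```text
t 13.38 p [0.4751 0.2137 0.0566] yaw 11.96 F [-0.6 -0.1 -1.8] gap 0.0484
 shift [-0.41  8.8   0.04] twist -0.872
949 [0.46621233 0.20888606 0.07249625] [0.00058108 0.00149178 0.07249625]
```

send_rows:
  xyz:
    - [0,0,0]
    - [0,0,0]
    - [0,0,0]
    - [0,0,0]
    - [0,0,0]
    - [0,0,0]
    - [0,0,0]
    - [0,0,0]
    - [0,0,0]
    - [0,0,0]
  twist:
    - [0,0,-0.06]
    - [0,0,-0.11]
    - [0,0,-0.11]
    - [0,0,-0.11]
    - [0,0,-0.11]
    - [0,0,-0.11]
    - [0,0,-0.11]
    - [0,0,-0.1]
    - [0,0,-0.05]
    - [0,0,0]
  claw: [0.1,0.1,0.1,0.1,0.1,0.1,0.1,0.1,0.1,0.1]

```text
clock: 14.68
eef_pos: [0.4739, 0.2134, 0.0548]
ee_rot: [0.706, 0.708, -0.001, -0.001]
ft_force: [1.1, 0.6, -1.3]
finger_gap: 0.0483
gripper_force: 51.9
```

```bash
python3 - <<'E'
from h import *
go(.532,-.134,.056,90.4)
E
```

```text
t 14.68 p [0.4739 0.2134 0.0548] yaw 90.22 F [ 1.1  0.6 -1.3] gap 0.0483
 shift [-8.69  1.42 -0.03] twist -0.002
```

send_rows:
  xyz:
    - [-0.5,0.12,0]
    - [-0.95,0.15,0]
    - [-0.95,0.15,0]
    - [-0.95,0.15,0]
    - [-0.95,0.15,0]
    - [-0.95,0.15,0]
    - [-0.95,0.15,0]
    - [-0.95,0.15,0]
    - [-0.95,0.15,0]
    - [-0.55,0.1,0]
  twist:
    - [0,0,0]
    - [0,0,0]
    - [0,0,0]
    - [0,0,0]
    - [0,0,0]
    - [0,0,0]
    - [0,0,0]
    - [0,0,0]
    - [0,0,0]
    - [0,0,0]
  claw: [0.1,0.1,0.1,0.1,0.1,0.1,0.1,0.1,0.1,0.1]

```text
clock: 15.92
eef_pos: [0.5327, -0.1343, 0.0551]
ee_rot: [0.707, 0.708, -0.0, -0.0]
ft_force: [0.6, 1.1, -1.9]
finger_gap: 0.0481
gripper_force: 51.9
```

send_rows:
  xyz:
    - [0,0,0.3]
    - [0,0,0.4]
    - [0,0,0.3]
    - [0,0,0]
  twist:
    - [0,0,0]
    - [0,0,0]
    - [0,0,0]
    - [0,0,0]
  claw: [0.1,0.1,0.1,0.1]

```text
clock: 16.42
eef_pos: [0.5318, -0.1305, 0.0141]
ee_rot: [0.705, 0.71, -0.001, -0.001]
ft_force: [0.5, 0.7, -1.3]
finger_gap: 0.0482
gripper_force: 51.9
```

```bash
python3 - <<'E'
from h import *
go(.532,-.134,.0061,90.4)
E
```

```text
t 16.43 p [ 0.5318 -0.1305  0.0141] yaw 90.40 F [ 0.5  0.7 -1.3] gap 0.0482
 shift [-0.09  0.01  0.2 ] twist -0.000
```

send_rows:
  xyz:
    - [0,0,0.1]
    - [0,0,0.07]
    - [0,0,0.03]
    - [0,0,0]
  twist:
    - [0,0,0]
    - [0,0,0]
    - [0,0,0]
    - [0,0,0]
  claw: [0.1,0.1,0.1,0.1]

```text
clock: 16.92
eef_pos: [0.533, -0.1321, 0.0077]
ee_rot: [0.705, 0.709, -0.0, 0.0]
ft_force: [-0.3, -0.6, -1.4]
finger_gap: 0.0484
gripper_force: 52.0
```

send_rows:
  xyz:
    - [0,0,0.04]
    - [0,0,0.02]
    - [0,0,0]
  twist:
    - [0,0,0]
    - [0,0,0]
    - [0,0,0]
  claw: [0.1,0.1,0.1]

```text
clock: 17.3
eef_pos: [0.5331, -0.1322, 0.0056]
ee_rot: [0.705, 0.709, -0.0, 0.0]
ft_force: [-1.3, -0.0, 3.7]
finger_gap: 0.0486
gripper_force: 52.5
```

send_rows:
  xyz:
    - [0,0,0]
    - [0,0,0]
    - [0,0,-0.1]
    - [0,0,-0.6]
    - [0,0,-0.9]
    - [0,0,-0.6]
    - [0,0,0]
  twist:
    - [0,0,0]
    - [0,0,0]
    - [0,0,0]
    - [0,0,0]
    - [0,0,0]
    - [0,0,0]
    - [0,0,0]
  claw: [0.6,0.6,0.6,0.6,0.6,0.6,0.6]

```text
clock: 18.18
eef_pos: [0.5347, -0.1323, 0.0953]
ee_rot: [0.705, 0.709, 0.001, 0.002]
ft_force: [0.4, -0.8, -0.2]
finger_gap: 0.0683
gripper_force: 0.0
```

```bash
python3 - <<'E'
from h import *
go(.5407,-.3923,.09,-12.55)
c=dict(np.load('top0.npz')); im=c['color'].astype(int)
# dark cap against dark worktop: contrast row profile
V,U=np.mgrid[:420,:560]
print(im[184:214:2,412:430].sum(2)//3)
E
```

```text
t 18.18 p [ 0.5347 -0.1323  0.0953] yaw 90.28 F [ 0.4 -0.8 -0.2] gap 0.0683
 shift [-6.5   0.12  0.14] twist 1.143
[[ 33  35  30  32  33  33  33  32  36  33  36  35  34  31  34  30  33  36]
 [ 36  33  33  35  34  33  35  35  32  31  33  33  32  31  31  34  38  32]
 [ 39  36  35  33  34  36  35  36  36  28  29  34  30  31  31  37  28  36]
 [ 35  30  35  34  30  35  37  36  32  31  42  55  64  63  45  32  29  29]
 [ 36  32  36  34  34  31  36  34  30  29  48  62  66  60  48  31  28  35]
 [ 32  35  33  32  35  33  40  30  33  37  56  52  52  53  42  30  30  27]
 [ 32  29  34  32  38  33  36  21  30  47  51  57  55  47  38  34  30  33]
 [ 28  36  37  31  35  30  35  23  33  51  44  52  62  46  32  36  33  27]
 [ 31  31  34  34  33  35  35  28  37  55  55  55  57  39  29  32  35  34]
 [ 32  35  34  31  37  32  29  30  54  59  57  59  51  33  31  36  30  33]
 [ 31  34  34  33  31  33  25  44  60  54  52  58  45  35  33  35  31  32]
 [ 35  27  37  34  34  27  28  58  72  58  85  77  37  28  35  31  36  35]
 [ 34  32  28  34  36  22  31  57  42  35  53  46  35  33  33  37  31  35]
 [ 36  27  33  32  26  62 129 177 190 161  98  41  25  36  35  36  34  30]
 [ 35  35  33  29  15 140 198 240 251 253 234 126  18  29  31  35  32  34]]
```

send_rows:
  xyz:
    - [-0.5,0.02,0]
    - [-0.9,0.02,0]
    - [-0.95,0.02,0]
    - [-0.95,0.02,0]
    - [-0.95,0.02,0]
    - [-0.95,0.02,0]
    - [-0.8,0,0]
    - [-0.5,0,0]
  twist:
    - [0,0,0]
    - [0,0,0]
    - [0,0,0]
    - [0,0,0]
    - [0,0,0]
    - [0,0,0]
    - [0,0,0]
    - [0,0,0.043]
  claw: [0.3,0.1,0,0,0,0,0,0]

```text
clock: 19.18
eef_pos: [0.5366, -0.3958, 0.0906]
ee_rot: [0.731, 0.683, -0.001, -0.001]
ft_force: [0.3, 0.8, -0.4]
finger_gap: 0.0428
gripper_force: 0.0
```

send_rows:
  xyz:
    - [0,0,0]
    - [0,0,0]
    - [0,0,0]
    - [0,0,0]
    - [0,0,0]
    - [0,0,0]
    - [0,0,0]
    - [0,0,0]
    - [0,0,0]
    - [0,0,0]
  twist:
    - [0,0,0.11]
    - [0,0,0.11]
    - [0,0,0.11]
    - [0,0,0.11]
    - [0,0,0.11]
    - [0,0,0.11]
    - [0,0,0.11]
    - [0,0,0.11]
    - [0,0,0.11]
    - [0,0,0.11]
  claw: [0,0,0,0,0,0,0,0,0,0]

```text
clock: 20.42
eef_pos: [0.5372, -0.3935, 0.0909]
ee_rot: [0.994, -0.113, -0.002, -0.0]
ft_force: [-0.3, -0.0, -0.3]
finger_gap: 0.0429
gripper_force: 0.0
```

```bash
python3 - <<'E'
from h import *
go(.5407,-.3923,0,-12.55)
c=dict(np.load('top0.npz')); print(ray(c,424.3,189,.007),ray(c,420.5,208.5,.007),ray(c,422.3,199,.007))
c=cap('top'); g=c['color'].astype(int); P=pts(c); V,U=np.mgrid[:420,:560]
m=(g.min(2)>150)&(U>258)&(U<360)&(V>175)&(V<230)&(abs(P[...,2]-.022)<.01)
m&=~((P[...,0]>.61)|(P[...,1]<-.225))
n,l,st,ce=cv2.connectedComponentsWithStats(m.astype(np.uint8)); i=1+np.argmax(st[1:,4]); print(st[i])
W=np.array([ray(c,u,v,.022)[:2]*1000 for v,u in zip(*np.where(l==i))]).astype(np.float32); print(cv2.minAreaRect(W))
print(g[195:215:3,270:350:8].min(2))
E
```

```text
t 20.43 p [ 0.5372 -0.3935  0.0909] yaw -12.99 F [-0.3 -0.  -0.3] gap 0.0429
 shift [ 0.09 -0.05  2.27] twist -0.005
[ 0.57581193 -0.39991307  0.007     ] [ 0.52726807 -0.388799    0.007     ] [ 0.55083881 -0.39406998  0.007     ]
[ 259  176   96   54 4037]
((538.2500610351562, -108.52265930175781), (129.75326538085938, 230.27464294433594), 0.4900333285331726)
[[178 174 246 242 243 254 253 252 254 254]
 [175 176 246 246 246 244 245 244 244 243]
 [178 176 247 246 246 245 245 245 244 243]
 [178 175 247 246 245 245 245 245 244 244]
 [176 178 248 246 246 245 245 244 243 243]
 [176 176 247 246 246 245 245 244 243 244]
 [176 177 253 253 254 254 253 253 254 251]]
```

send_rows:
  xyz:
    - [0.08,-0.05,0.5]
    - [0,0,0.6]
    - [0,0,0.6]
    - [0,0,0.4]
    - [0,0,0.2]
    - [0,0,0]
  twist:
    - [0,0,-0.004]
    - [0,0,0]
    - [0,0,0]
    - [0,0,0]
    - [0,0,0]
    - [0,0,0]
  claw: [0,0,0,0,0,0]

```text
clock: 21.22
eef_pos: [0.5423, -0.3906, 0.0005]
ee_rot: [0.994, -0.106, -0.0, -0.0]
ft_force: [0.4, 0.5, 0.9]
finger_gap: 0.0427
gripper_force: 0.0
```

```bash
python3 - <<'E'
from h import *
go(.5397,-.3917,-.003,-12.8)
c=cap('top'); g=c['color'].astype(int); P=pts(c); V,U=np.mgrid[:420,:560]
m=((g.min(2)>215)&(U>258)&(U<352)&(V>178)&(V<230)).astype(np.uint8)
n,l,st,ce=cv2.connectedComponentsWithStats(m); i=1+np.argmax(st[1:,4]); print(st[i])
W=np.array([ray(c,u,v,.022)[:2]*1000 for v,u in zip(*np.where(l==i))]).astype(np.float32); r=cv2.minAreaRect(W); print(r)
m=((g.min(2)>150)&(U>400)&(U<432)&(V>205)&(V<250)).astype(np.uint8)
W=np.array([ray(c,u,v,.007)[:2]*1000 for v,u in zip(*np.where(m))]).astype(np.float32); print(cv2.minAreaRect(W))
E
```

```text
t 21.23 p [ 5.423e-01 -3.906e-01  5.000e-04] yaw -12.19 F [0.4 0.5 0.9] gap 0.0427
 shift [-0.06  0.04  0.09] twist 0.007
[ 284  194   66   21 1338]
((534.2655029296875, -133.38143920898438), (48.883426666259766, 157.7366485595703), 0.4801936745643616)Traceback (most recent call last):
  File "<stdin>", line 8, in <module>
cv2.error: OpenCV(4.12.0) /io/opencv/modules/imgproc/src/convhull.cpp:143: error: (-215:Assertion failed) total >= 0 && (depth == CV_32F || depth == CV_32S) in function 'convexHull'
```

send_rows:
  xyz:
    - [-0.05,0.03,0.09]
    - [0,0,0]
    - [0,0,0]
    - [0,0,0]
    - [0,0,0]
  twist:
    - [0,0,0.005]
    - [0,0,0]
    - [0,0,0]
    - [0,0,0]
    - [0,0,0]
  claw: [0,-0.6,-0.9,-0.9,-0.9]
  force: 60

```text
clock: 21.9
eef_pos: [0.5408, -0.3918, -0.0017]
ee_rot: [0.994, -0.11, 0.0, 0.0]
ft_force: [-0.4, -1.0, 4.3]
finger_gap: 0.0109
gripper_force: 60.3
```

send_rows:
  xyz:
    - [0,0,-0.2]
    - [0,0,-0.6]
    - [0,0,-0.7]
    - [0,0,-0.4]
    - [0,0,0]
  twist:
    - [0,0,0]
    - [0,0,0]
    - [0,0,-0.073]
    - [0,0,-0.073]
    - [0,0,0]
  claw: [-0.9,-0.9,-0.9,-0.9,-0.9]

```text
clock: 22.52
eef_pos: [0.5414, -0.392, 0.0753]
ee_rot: [1.0, 0.003, 0.001, 0.001]
ft_force: [0.3, 0.6, -0.1]
finger_gap: 0.0117
gripper_force: 59.8
```

```bash
python3 - <<'E'
from h import *
go(.455,-.1334,.074,.5)
c=cap('top'); g=c['color'].astype(int); P=pts(c); V,U=np.mgrid[:420,:560]
m=(g.min(2)>130)&(U>370)&(U<460)&(V>180)&(V<260)
q=P[m&(P[...,2]>.04)]; print(len(q), q.min(0) if len(q) else '', q.max(0) if len(q) else '')
print((P[180:215:3,400:450:5,2]*1000).astype(int))
E
```

```text
t 22.52 p [ 0.5414 -0.392   0.0753] yaw 0.39 F [ 0.3  0.6 -0.1] gap 0.0117
 shift [-2.12 -6.48  0.02] twist -0.001
8 [ 0.44360942 -0.39580136  0.08657082] [ 0.54297313 -0.33300023  0.18171314]
[[  2   0   0  -2   0  -1   1  -1 239 253]
 [  0   0   1   2   1   0  91 214 242 255]
 [  1  -3  -1  -2 180   1 196 217 245 257]
 [  0   1  -2  -2 178 184 192 216 240 256]
 [  1   0  -3  -1 178 186 191 213 238 256]
 [  0   0   0   0 180 153 192 199 229 250]
 [  1  -1   0  -4 162 151 129 152 221 243]
 [  0  -1   3  -1   0 131 110 158 112 232]
 [  0   1   0  -1  -2  -1  86  88  -1 216]
 [ -3   0   2   0   0  -2  86  84   0   1]
 [  2   0   0   1   0  -3  86  86   0   1]
 [ -2   0   0   0   0   1  85  91  -1   0]]
```

send_rows:
  xyz:
    - [-0.2,-0.5,0]
    - [-0.3,-0.95,0]
    - [-0.3,-0.95,0]
    - [-0.3,-0.95,0]
    - [-0.3,-0.95,0]
    - [-0.3,-0.95,0]
    - [-0.3,-0.75,0]
    - [-0.12,-0.48,0]
    - [0,0,0]
  twist:
    - [0,0,0]
    - [0,0,0]
    - [0,0,0]
    - [0,0,0]
    - [0,0,0]
    - [0,0,0]
    - [0,0,0]
    - [0,0,0]
    - [0,0,0]
  claw: [-0.9,-0.9,-0.9,-0.9,-0.9,-0.9,-0.9,-0.9,-0.9]

```text
clock: 23.7
eef_pos: [0.4533, -0.1321, 0.0733]
ee_rot: [1.0, 0.005, -0.0, 0.0]
ft_force: [-0.3, 0.1, -0.8]
finger_gap: 0.0114
gripper_force: 59.8
```

```bash
python3 - <<'E'
from h import *
go(.455,-.1334,.0155,.5)
c=cap('side'); cv2.imwrite('pics/s7.png',cv2.resize(c['color'][160:270,230:370],(800,600),interpolation=cv2.INTER_CUBIC))
P=pts(c); g=c['color'].astype(int)
for n in ('side','top'):
    c=cap(n) if n=='top' else c; P=pts(c); g=c['color'].astype(int)
    q=(P[...,2]>.05)&(P[...,2]<.11)&(abs(P[...,1]+.134)<.012)&(P[...,0]>.34)&(P[...,0]<.52)
    X=P[q]; 
    for x in np.arange(.34,.52,.015):
        k=X[(X[:,0]>=x)&(X[:,0]<x+.015)]
        if len(k): print(n,round(x,3),len(k),np.percentile(k[:,2],[0,5,50,95]).round(3),np.median(k[:,1]).round(4))
E
```

```text
t 23.70 p [ 0.4533 -0.1321  0.0733] yaw 0.53 F [-0.3  0.1 -0.8] gap 0.0114
 shift [0.04 0.03 1.44] twist 0.000
side 0.34 12 [0.08  0.081 0.085 0.09 ] -0.129
side 0.355 27 [0.08  0.08  0.085 0.09 ] -0.1291
side 0.37 24 [0.073 0.077 0.085 0.089] -0.1301
side 0.385 25 [0.076 0.077 0.084 0.09 ] -0.1284
side 0.4 29 [0.078 0.079 0.086 0.09 ] -0.1286
side 0.415 25 [0.076 0.078 0.086 0.091] -0.1285
side 0.43 40 [0.078 0.079 0.088 0.105] -0.1289
side 0.445 7 [0.075 0.077 0.093 0.107] -0.1239
side 0.46 24 [0.078 0.078 0.088 0.103] -0.1255
side 0.475 20 [0.079 0.079 0.086 0.09 ] -0.1276
```

View pics/s7.png

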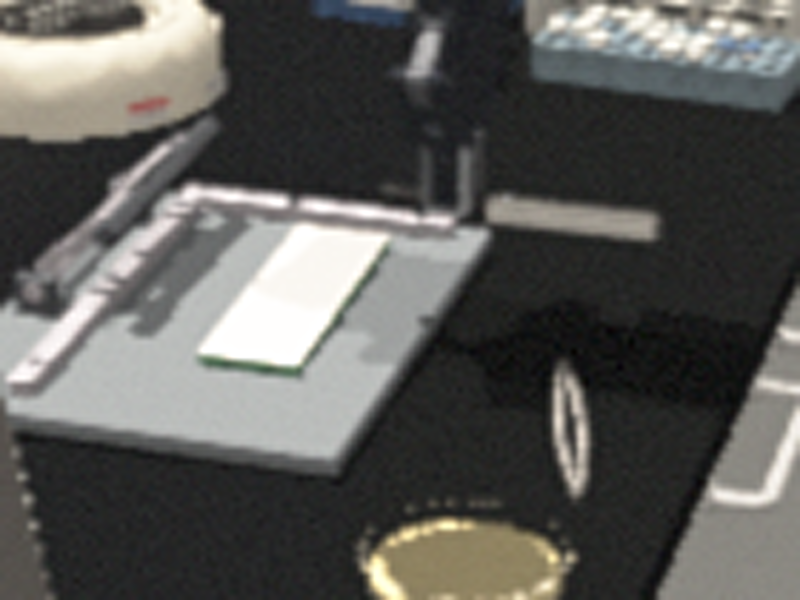

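The pen is held level by its cap (barrel at crop (570,215)), and the plate lies on the board at (295,295), short of both fences. Lower the pen and push toward the far fence.

send_rows:
  xyz:
    - [0,0.03,0.5]
    - [0,0,0.5]
    - [0,0,0.3]
    - [0,0,0.17]
    - [0,0,0]
  twist:
    - [0,0,0]
    - [0,0,0]
    - [0,0,0]
    - [0,0,0]
    - [0,0,0]
  claw: [-0.9,-0.9,-0.9,-0.9,-0.9]

```text
clock: 24.42
eef_pos: [0.4535, -0.1344, 0.0146]
ee_rot: [1.0, 0.004, -0.0, -0.0]
ft_force: [-1.0, -0.1, 0.0]
finger_gap: 0.0115
gripper_force: 59.8
```

send_rows:
  xyz:
    - [0.2,0,0]
    - [0.15,0,0]
    - [0.1,0,0]
    - [0.12,0,0]
    - [0.15,0,0]
    - [0.15,0,0]
    - [0.15,0,0]
    - [0.12,0,0]
    - [0.06,0,0]
    - [0,0,0]
  twist:
    - [0,0,0]
    - [0,0,0]
    - [0,0,0]
    - [0,0,0]
    - [0,0,0]
    - [0,0,0]
    - [0,0,0]
    - [0,0,0]
    - [0,0,0]
    - [0,0,0]
  claw: [-0.9,-0.9,-0.9,-0.9,-0.9,-0.9,-0.9,-0.9,-0.9,-0.9]

```text
clock: 25.68
eef_pos: [0.502, -0.1338, 0.0149]
ee_rot: [1.0, 0.004, 0.0, 0.0]
ft_force: [-0.4, 0.1, 0.2]
finger_gap: 0.0119
gripper_force: 59.8
```

```bash
cat >> h.py <<'E'
def plate():
    out=[]
    for n in('side','top'):
        c=cap(n); g=c['color'].astype(int)
        q=np.array([[.49,-.25,.014],[.64,-.25,.014],[.64,0.0,.014],[.49,0,.014]]); poly=np.array([proj(c,p) for p in q]).astype(np.int32)
        roi=np.zeros((420,560),np.uint8); cv2.fillPoly(roi,[poly],1)
        m=((g.min(2)>208)&(roi>0)).astype(np.uint8)
        k,l,st,ce=cv2.connectedComponentsWithStats(m); i=1+np.argmax(st[1:,4])
        W=np.array([ray(c,u,v,.022)[:2]*1000 for v,u in zip(*np.where(l==i))]).astype(np.float32)
        r=cv2.minAreaRect(W); print('plate',n,st[i,4],np.round(r[0],1),np.round(r[1],1),round(r[2],2))
        b=(np.linalg.inv(R.from_euler('z',.0077).as_matrix()[:2,:2])@(W.T-np.array([[570],[-115.7]]))).T
        print('  board x %s y %s'%(np.percentile(b[:,0],[0.3,99.7]).round(1),np.percentile(b[:,1],[.3,99.7]).round(1)))
E
python3 - <<'E'
from h import *
go(.534,-.1334,.0145,.5); plate()
E
```

```text
t 25.68 p [ 0.502  -0.1338  0.0149] yaw 0.47 F [-0.4  0.1  0.2] gap 0.0119
 shift [ 0.8  -0.    0.01] twist -0.000
plate side 401 [ 561.4 -134.3] [ 50.4 160.3] 0.46
  board x [-33.8  15.9] y [-97.6  61.5]
plate top 384 [562.  -77.4] [46.8 46.3] 0.47
  board x [-31.1  15.7] y [15.2 61.5]
```

send_rows:
  xyz:
    - [0.1,0,0]
    - [0.15,0,0]
    - [0.15,0,0]
    - [0.15,0,0]
    - [0.12,0,0]
    - [0.08,0,0]
    - [0,0,0]
  twist:
    - [0,0,0]
    - [0,0,0]
    - [0,0,0]
    - [0,0,0]
    - [0,0,0]
    - [0,0,0]
    - [0,0,0]
  claw: [-0.9,-0.9,-0.9,-0.9,-0.9,-0.9,-0.9]

```text
clock: 26.65
eef_pos: [0.5322, -0.1335, 0.0148]
ee_rot: [1.0, 0.004, 0.0, -0.0]
ft_force: [-0.3, 0.4, 0.1]
finger_gap: 0.0112
gripper_force: 59.8
```

```bash
python3 - <<'E'
from h import *
plate()
# start for side push: pen tip at board x=+13, pen axis 13 mm beyond plate's +y end
Rb=R.from_euler('z',.0077).as_matrix()[:2,:2]; t=np.array([.570,-.1157])+Rb@np.array([.013-.036,.0615+.007+.010]); print(t); go(*t,.0149)
E
```

```text
plate side 244 [ 592.3 -132.2] [ 50. 157.] 1.46
  board x [-3.6 45.8] y [-90.3  61.6]
plate top 311 [591.7 -77.2] [47.2 46.2] 0.47
  board x [-1.6 45.6] y [17.4 61.5]
[ 0.54639624 -0.03737943]
t 26.75 p [ 0.5319 -0.1335  0.0149] yaw 0.47 F [0.8 0.5 0.8] gap 0.0116
 shift [ 0.38 -2.4   0.  ]
```

send_rows:
  xyz:
    - [-0.25,0,0]
    - [-0.35,0,0]
    - [0,-0.6,0]
    - [0,-0.7,0]
    - [0,-0.7,0]
    - [0,-0.42,0]
    - [0,0,0]
    - [0.5,0,0]
    - [0.48,0,0]
    - [0,0,0]
  twist:
    - [0,0,0]
    - [0,0,0]
    - [0,0,0]
    - [0,0,0]
    - [0,0,0]
    - [0,0,0]
    - [0,0,0]
    - [0,0,0]
    - [0,0,0]
    - [0,0,0]
  claw: [-0.9,-0.9,-0.9,-0.9,-0.9,-0.9,-0.9,-0.9,-0.9,-0.9]

```text
clock: 28.0
eef_pos: [0.5468, -0.0382, 0.0147]
ee_rot: [1.0, 0.003, 0.0, 0.0]
ft_force: [-0.7, -0.7, 0.3]
finger_gap: 0.0116
gripper_force: 59.8
```

send_rows:
  xyz:
    - [0,0.12,0]
    - [0,0.12,0]
    - [0,0.1,0]
    - [0,0.1,0]
    - [0,0.08,0]
    - [0,0.05,0]
    - [0,0,0]
  twist:
    - [0,0,0]
    - [0,0,0]
    - [0,0,0]
    - [0,0,0]
    - [0,0,0]
    - [0,0,0]
    - [0,0,0]
  claw: [-0.9,-0.9,-0.9,-0.9,-0.9,-0.9,-0.9]

```text
clock: 28.88
eef_pos: [0.5462, -0.0598, 0.0148]
ee_rot: [1.0, 0.004, 0.0, 0.0]
ft_force: [-0.7, -0.1, -0.2]
finger_gap: 0.0114
gripper_force: 59.8
```

```bash
python3 - <<'E'
from h import *
go(.5464,-.062,.0149); plate()
E
```

```text
t 28.88 p [ 0.5462 -0.0598  0.0148] yaw 0.45 F [-0.7 -0.1 -0.2] gap 0.0114
 shift [ 0.    0.06 -0.  ] 
plate side 55 [597.2 -87.4] [42.2 37.4] 20.62
  board x [ 5.5 45.6] y [ 3.7 47.2]
plate top 298 [ 581.7 -183.1] [82.8 22.3] 89.16
  board x [ 0.9 21. ] y [-109.1  -26.2]
```

send_rows:
  xyz:
    - [0,0.04,0]
    - [0,0.04,0]
    - [0,0,0]
  twist:
    - [0,0,0]
    - [0,0,0]
    - [0,0,0]
  claw: [-0.9,-0.9,-0.9]

```text
clock: 29.35
eef_pos: [0.5463, -0.0623, 0.0149]
ee_rot: [1.0, 0.004, 0.0, -0.0]
ft_force: [-0.7, 2.4, -0.5]
finger_gap: 0.0111
gripper_force: 59.9
```

send_rows:
  xyz:
    - [0,0.03,0]
    - [0,0,0]
  twist:
    - [0,0,0]
    - [0,0,0]
  claw: [-0.9,-0.9]

```text
clock: 29.6
eef_pos: [0.5462, -0.0625, 0.0148]
ee_rot: [1.0, 0.005, 0.0, -0.001]
ft_force: [-2.0, 5.1, 1.0]
finger_gap: 0.0114
gripper_force: 60.0
```

send_rows:
  xyz:
    - [0,-0.15,0]
    - [-0.45,0,0]
    - [-0.5,0,0]
    - [0,0.4,0]
    - [0,0.6,0]
    - [0,0.7,0]
    - [0,0.6,0]
    - [0,0,0]
    - [0.3,0,0]
    - [0,0,0]
  twist:
    - [0,0,0]
    - [0,0,0]
    - [0,0,0]
    - [0,0,0]
    - [0,0,0]
    - [0,0,0]
    - [0,0,0]
    - [0,0,0]
    - [0,0,0]
    - [0,0,0]
  claw: [-0.9,-0.9,-0.9,-0.9,-0.9,-0.9,-0.9,-0.9,-0.9,-0.9]

```text
clock: 30.85
eef_pos: [0.5225, -0.1488, 0.0151]
ee_rot: [1.0, 0.005, 0.001, -0.0]
ft_force: [-1.2, 0.8, -0.6]
finger_gap: 0.0112
gripper_force: 59.8
```

send_rows:
  xyz:
    - [0.1,0,0]
    - [0.1,0,0]
    - [0.08,0,0]
    - [0.06,0,0]
    - [0,0,0]
  twist:
    - [0,0,0]
    - [0,0,0]
    - [0,0,0]
    - [0,0,0]
    - [0,0,0]
  claw: [-0.9,-0.9,-0.9,-0.9,-0.9]

```text
clock: 31.48
eef_pos: [0.5345, -0.1498, 0.0147]
ee_rot: [1.0, 0.004, -0.0, -0.0]
ft_force: [-0.4, 0.1, -0.3]
finger_gap: 0.0114
gripper_force: 59.8
```

send_rows:
  xyz:
    - [0.05,0,0]
    - [0.03,0,0]
    - [0,0,0]
  twist:
    - [0,0,0]
    - [0,0,0]
    - [0,0,0]
  claw: [-0.9,-0.9,-0.9]

```text
clock: 31.85
eef_pos: [0.5351, -0.1498, 0.0142]
ee_rot: [1.0, 0.004, -0.003, -0.0]
ft_force: [-7.5, 1.2, 3.4]
finger_gap: 0.0113
gripper_force: 60.3
```

send_rows:
  xyz:
    - [0.03,0,0]
    - [0.02,0,0]
    - [0,0,0]
  twist:
    - [0,0,0]
    - [0,0,0]
    - [0,0,0]
  claw: [-0.9,-0.9,-0.9]

```text
clock: 32.22
eef_pos: [0.5351, -0.1498, 0.0138]
ee_rot: [1.0, 0.004, -0.005, -0.0]
ft_force: [-10.5, 1.1, 6.4]
finger_gap: 0.0116
gripper_force: 60.6
```

send_rows:
  xyz:
    - [-0.15,0,0]
    - [-0.6,0,0]
    - [0,-0.6,0]
    - [0,-0.7,0]
    - [0,-0.7,0]
    - [0,-0.35,0]
    - [0,0,0]
    - [0.5,0,0]
    - [0.43,0,0]
    - [0,0,0]
  twist:
    - [0,0,0]
    - [0,0,0]
    - [0,0,0]
    - [0,0,0]
    - [0,0,0]
    - [0,0,0]
    - [0,0,0]
    - [0,0,0]
    - [0,0,0]
    - [0,0,0]
  claw: [-0.9,-0.9,-0.9,-0.9,-0.9,-0.9,-0.9,-0.9,-0.9,-0.9]

```text
clock: 33.48
eef_pos: [0.5472, -0.0573, 0.0148]
ee_rot: [1.0, 0.003, 0.0, 0.0]
ft_force: [-0.8, -0.6, -0.3]
finger_gap: 0.0116
gripper_force: 59.8
```

send_rows:
  xyz:
    - [0,0.06,0]
    - [0,0.06,0]
    - [0,0.03,0]
    - [0,0,0]
  twist:
    - [0,0,0]
    - [0,0,0]
    - [0,0,0]
    - [0,0,0]
  claw: [-0.9,-0.9,-0.9,-0.9]

```text
clock: 33.98
eef_pos: [0.5459, -0.062, 0.0148]
ee_rot: [1.0, 0.004, -0.0, 0.0]
ft_force: [-0.1, 1.1, -0.2]
finger_gap: 0.0114
gripper_force: 59.8
```

send_rows:
  xyz:
    - [0,0.03,0]
    - [0,0.03,0]
    - [0,0,0]
  twist:
    - [0,0,0]
    - [0,0,0]
    - [0,0,0]
  claw: [-0.9,-0.9,-0.9]

```text
clock: 34.35
eef_pos: [0.546, -0.0625, 0.0148]
ee_rot: [1.0, 0.005, -0.0, -0.001]
ft_force: [-0.8, 5.0, 0.2]
finger_gap: 0.0114
gripper_force: 60.0
```

send_rows:
  xyz:
    - [0,-0.15,0]
    - [-0.4,-0.1,0]
    - [-0.6,0,-0.1]
    - [0,0,-0.5]
    - [0,0,-0.5]
  twist:
    - [0,0,0]
    - [0,0,0]
    - [0,0,0]
    - [0,0,0]
    - [0,0,0]
  claw: [-0.9,-0.9,-0.9,-0.9,-0.9]

```text
clock: 34.98
eef_pos: [0.506, -0.0556, 0.0594]
ee_rot: [1.0, 0.004, 0.0, 0.001]
ft_force: [0.4, 0.4, -0.4]
finger_gap: 0.0111
gripper_force: 59.8
```

```bash
python3 - <<'E'
from h import *
go(.5,-.36,.0555,0.47)
c=cap('top'); g=c['color'].astype(int)
# edges of plate from a dump: profile along x at several board y (top view), and along y at several x
Rb=R.from_euler('z',.0077).as_matrix()[:2,:2]
def val(c,bx,by,z=.022):
    w=np.array([.570,-.1157])+Rb@np.array([bx,by]); u,v=proj(c,(w[0],w[1],z)); return int(cv2.getRectSubPix(c['color'],(1,1),(float(u),float(v))).min())
for n in('top','side'):
    c=cap(n); print(n)
    for by in(-.1,-.06,-.03,0,.04): print(' y',by,[(x,val(c,x/1000,by)) for x in range(-8,9,2)],[val(c,x/1000,by) for x in range(40,56,2)])
    for bx in(.005,.015,.03): print(' x',bx,[(y,val(c,bx,y/1000)) for y in range(40,56,2)],[val(c,bx,y/1000) for y in range(-122,-104,2)])
E
```

```text
t 34.98 p [ 0.506  -0.0556  0.0594] yaw 0.42 F [ 0.4  0.4 -0.4] gap 0.0111
 shift [-0.21  7.61  0.11] twist -0.001
top
 y -0.1 [(-8, 169), (-6, 170), (-4, 176), (-2, 108), (0, 184), (2, 243), (4, 248), (6, 242), (8, 243)] [244, 222, 174, 112, 66, 74, 90, 99]
 y -0.06 [(-8, 171), (-6, 174), (-4, 177), (-2, 111), (0, 187), (2, 245), (4, 251), (6, 244), (8, 244)] [154, 134, 101, 71, 73, 80, 89, 92]
 y -0.03 [(-8, 176), (-6, 170), (-4, 128), (-2, 63), (0, 174), (2, 249), (4, 252), (6, 245), (8, 245)] [137, 113, 89, 73, 75, 81, 83, 75]
 y 0 [(-8, 87), (-6, 87), (-4, 86), (-2, 82), (0, 80), (2, 80), (4, 81), (6, 81), (8, 82)] [78, 77, 78, 79, 81, 80, 80, 80]
 y 0.04 [(-8, 74), (-6, 73), (-4, 73), (-2, 73), (0, 74), (2, 75), (4, 75), (6, 73), (8, 77)] [85, 86, 86, 84, 79, 78, 77, 77]
 x 0.005 [(40, 74), (42, 75), (44, 73), (46, 74), (48, 73), (50, 73), (52, 74), (54, 75)] [208, 209, 209, 230, 214, 204, 227, 250, 246]
 x 0.015 [(40, 73), (42, 73), (44, 72), (46, 74), (48, 74), (50, 74), (52, 75), (54, 71)] [216, 222, 225, 228, 207, 198, 228, 247, 242]
 x 0.03 [(40, 95), (42, 94), (44, 94), (
[... 509 characters left out ...]
79, 209]
 y 0 [(-8, 120), (-6, 84), (-4, 103), (-2, 145), (0, 207), (2, 233), (4, 244), (6, 244), (8, 243)] [212, 174, 143, 123, 119, 126, 142, 165]
 y 0.04 [(-8, 134), (-6, 100), (-4, 105), (-2, 139), (0, 197), (2, 229), (4, 242), (6, 241), (8, 240)] [254, 253, 250, 245, 223, 209, 210, 233]
 x 0.005 [(40, 241), (42, 226), (44, 201), (46, 172), (48, 141), (50, 116), (52, 94), (54, 84)] [36, 38, 39, 39, 39, 38, 36, 34, 34]
 x 0.015 [(40, 243), (42, 240), (44, 229), (46, 187), (48, 145), (50, 102), (52, 98), (54, 93)] [46, 45, 40, 36, 34, 35, 48, 66, 85]
 x 0.03 [(40, 235), (42, 238), (44, 207), (46, 171), (48, 130), (50, 116), (52, 105), (54, 94)] [157, 176, 184, 191, 195, 196, 191, 182, 177]
```

The plate edges read board x ≈ 0 along its length and its end at y ≈ 46–47, so it is home. Now I'll lay the pen back on the worktop.

send_rows:
  xyz:
    - [0,0.5,0]
    - [0,0.95,0]
    - [0,0.95,0]
    - [0,0.95,0]
    - [0,0.95,0]
    - [0,0.95,0]
    - [0,0.95,0]
    - [0,0.9,0]
    - [0,0.5,0]
    - [0,0,0]
  twist:
    - [0,0,0]
    - [0,0,0]
    - [0,0,0]
    - [0,0,0]
    - [0,0,0]
    - [0,0,0]
    - [0,0,0]
    - [0,0,0]
    - [0,0,0]
    - [0,0,0]
  claw: [-0.9,-0.9,-0.9,-0.9,-0.9,-0.9,-0.9,-0.9,-0.9,-0.9]

```text
clock: 36.38
eef_pos: [0.5077, -0.3596, 0.0578]
ee_rot: [1.0, 0.003, -0.001, -0.0]
ft_force: [0.8, 0.3, -0.4]
finger_gap: 0.0112
gripper_force: 59.8
```

send_rows:
  xyz:
    - [0,0,0.4]
    - [0,0,0.5]
    - [0,0,0.4]
    - [0,0,0.15]
    - [0,0,0]
  twist:
    - [0,0,0]
    - [0,0,0]
    - [0,0,0]
    - [0,0,0]
    - [0,0,0]
  claw: [-0.9,-0.9,-0.9,-0.9,-0.9]

```text
clock: 37.0
eef_pos: [0.5083, -0.3582, 0.0001]
ee_rot: [1.0, 0.004, -0.0, -0.0]
ft_force: [-0.0, -0.6, 0.4]
finger_gap: 0.0113
gripper_force: 59.8
```

send_rows:
  xyz:
    - [0,0,0.03]
    - [0,0,0.015]
    - [0,0,0]
    - [0,0,0]
    - [0,0,0]
  twist:
    - [0,0,0]
    - [0,0,0]
    - [0,0,0]
    - [0,0,0]
    - [0,0,0]
  claw: [-0.9,-0.9,-0.5,-0.2,-0.2]

```text
clock: 37.62
eef_pos: [0.5086, -0.3586, -0.0008]
ee_rot: [1.0, 0.004, 0.0, 0.0]
ft_force: [0.1, -0.5, 0.4]
finger_gap: 0.0342
gripper_force: 0.0
```

send_rows:
  xyz:
    - [0,0,-0.2]
    - [0,0,-0.5]
    - [0,0,-0.8]
    - [0,0,-0.8]
    - [0,0,-0.4]
    - [0,0,0]
  twist:
    - [0,0,0]
    - [0,0,0]
    - [0,0,0]
    - [0,0,0]
    - [0,0,0]
    - [0,0,0]
  claw: [-0.2,-0.2,-0.2,-0.2,-0.5,-1]

```text
clock: 38.38
eef_pos: [0.5095, -0.3591, 0.1089]
ee_rot: [1.0, 0.004, 0.001, 0.001]
ft_force: [0.2, -0.1, -1.0]
finger_gap: 0.0041
gripper_force: 0.0
```

```bash
python3 - <<'E'
from h import *
go(.6,-.15,.12,.47)
c=cap('top'); P=pts(c); g=c['color'].astype(int)
Rb=R.from_euler('z',.0077).as_matrix()[:2,:2]
B=P.copy(); B[...,:2]=(P[...,:2]-np.array([.570,-.1157]))@Rb
# bar points
m=(B[...,2]>.045)&(B[...,2]<.11)&(B[...,0]>.0)&(B[...,0]<.1)&(B[...,1]>-.13)&(B[...,1]<.06)
q=B[m]; print(len(q))
for x in np.arange(0,.1,.006):
    k=q[(q[:,0]>=x)&(q[:,0]<x+.006)]
    if len(k): print('x',round(x,3),len(k),np.median(k[:,2]).round(4),k[:,1].min().round(4),k[:,1].max().round(4))
for y in np.arange(-.12,.06,.012):
    k=q[(q[:,1]>=y)&(q[:,1]<y+.012)&(q[:,2]>.06)]
    if len(k): print('y',round(y,3),len(k),np.median(k[:,2]).round(4),k[:,0].min().round(4),k[:,0].max().round(4))
mm=(g.min(2)>150)
z=[(n,) for n in ()]
c=cap('side'); P=pts(c); g=c['color'].astype(int); B=P.copy(); B[...,:2]=(P[...,:2]-np.array([.570,-.1157]))@Rb
q=B[(B[...,2]>.05)&(B[...,2]<.11)&(B[...,0]>.0)&(B[...,0]<.1)&(B[...,1]>-.13)&(B[...,1]<.06)]
print(len(q),np.percentile(q,[0,5,50,95,100],axis=0).round(3))
E
```

```text
t 38.38 p [ 0.5095 -0.3591  0.1089] yaw 0.46 F [ 0.2 -0.1 -1. ] gap 0.0041
 shift [ 2.31 -5.21 -0.28] twist -0.000
616
x 0.03 65 0.0714 -0.1039 0.0405
x 0.036 191 0.0747 -0.1062 0.0428
x 0.042 129 0.0729 -0.1069 0.0428
x 0.048 95 0.0674 -0.0859 0.0404
x 0.054 95 0.0658 -0.087 0.0235
x 0.06 16 0.0586 -0.0854 0.0235
x 0.066 12 0.0532 -0.0864 0.0235
x 0.072 12 0.0485 -0.0873 0.0232
x 0.078 1 0.0464 0.0183 0.0183
y -0.108 28 0.0729 0.0345 0.0474
y -0.096 37 0.0734 0.0347 0.0612
y -0.084 54 0.0717 0.0342 0.0613
y -0.072 48 0.0704 0.0345 0.0581
y -0.06 50 0.072 0.0344 0.0587
y -0.048 54 0.0738 0.0342 0.0579
y -0.036 50 0.0723 0.0343 0.0581
y -0.024 50 0.0718 0.0342 0.0587
y -0.012 50 0.0704 0.0343 0.0587
y -0.0 50 0.07 0.0343 0.0585
y 0.012 52 0.0707 0.0342 0.0612
y 0.024 36 0.073 0.0344 0.0472
y 0.036 18 0.0727 0.0345 0.0498
194 [[ 0.032 -0.104  0.051]
 [ 0.034 -0.093  0.056]
 [ 0.039 -0.016  0.072]
 [ 0.062  0.04   0.078]
 [ 0.073  0.045  0.08 ]]
```

send_rows:
  xyz:
    - [0.2,-0.5,0]
    - [0.4,-0.9,0]
    - [0.45,-0.9,0]
    - [0.5,-0.9,0]
    - [0.5,-0.9,0]
    - [0.4,-0.75,0]
    - [0.21,-0.4,0]
    - [0,0,0]
    - [0,0,0]
  twist:
    - [0,0,0]
    - [0,0,0]
    - [0,0,0]
    - [0,0,0]
    - [0,0,0]
    - [0,0,0]
    - [0,0,0]
    - [0,0,0]
    - [0,0,0]
  claw: [-1,-1,-1,-1,-1,-1,-1,-1,-1]

```text
clock: 39.6
eef_pos: [0.6124, -0.1495, 0.1065]
ee_rot: [1.0, 0.003, -0.001, 0.001]
ft_force: [-0.1, 0.3, -0.3]
finger_gap: -0.0
gripper_force: 0.0
```

```bash
python3 - <<'E'
from h import *
go(.614,-.1484,.074,.44)
Rb=R.from_euler('z',.0077).as_matrix()[:2,:2]
c=cap('side'); P=pts(c); B=P.copy(); B[...,:2]=(P[...,:2]-np.array([.570,-.1157]))@Rb
# lowest finger points and pad
m=(B[...,2]>.085)&(B[...,2]<.16)&(abs(B[...,0]-.044)<.03)&(abs(B[...,1]+.033)<.04)
q=B[m]
for z in np.arange(.085,.16,.005):
    k=q[(q[:,2]>=z)&(q[:,2]<z+.005)]
    if len(k): print(round(z,3),len(k),k.min(0).round(3),k.max(0).round(3))
cv2.imwrite('pics/s8.png',cv2.resize(c['color'][130:250,200:360],(800,600),interpolation=cv2.INTER_CUBIC))
# pen check in top
c=cap('top'); g=c['color'].astype(int); V,U=np.mgrid[:420,:560]
m=(g.min(2)>150)&(U>385)&(U<440)&(V>195)&(V<260)
W=np.array([ray(c,u,v,.007)[:2]*1000 for v,u in zip(*np.where(m))]).astype(np.float32); print('barrel',len(W),cv2.minAreaRect(W) if len(W) else '')
E
```

```text
t 39.60 p [ 0.6124 -0.1495  0.1065] yaw 0.35 F [-0.1  0.3 -0.3] gap -0.0000
 shift [ 0.04 -0.03  0.81] twist -0.001
0.115 9 [ 0.03  -0.035  0.115] [ 0.055 -0.025  0.12 ]
0.12 11 [ 0.03  -0.032  0.121] [ 0.053 -0.018  0.125]
0.125 14 [ 0.03  -0.037  0.125] [ 0.051 -0.019  0.13 ]
0.13 16 [ 0.028 -0.041  0.13 ] [ 0.053 -0.017  0.134]
0.135 16 [ 0.03  -0.04   0.135] [ 0.045 -0.015  0.14 ]
0.14 14 [ 0.031 -0.036  0.14 ] [ 0.051 -0.02   0.145]
0.145 13 [ 0.031 -0.038  0.145] [ 0.048 -0.017  0.15 ]
0.15 15 [ 0.03  -0.036  0.15 ] [ 0.049 -0.018  0.155]
0.155 7 [ 0.028 -0.042  0.156] [ 0.053 -0.009  0.159]
barrel 168 ((450.2722473144531, -360.0205383300781), (82.32767486572266, 11.97205924987793), 1.5330195426940918)
```

View pics/s8.png

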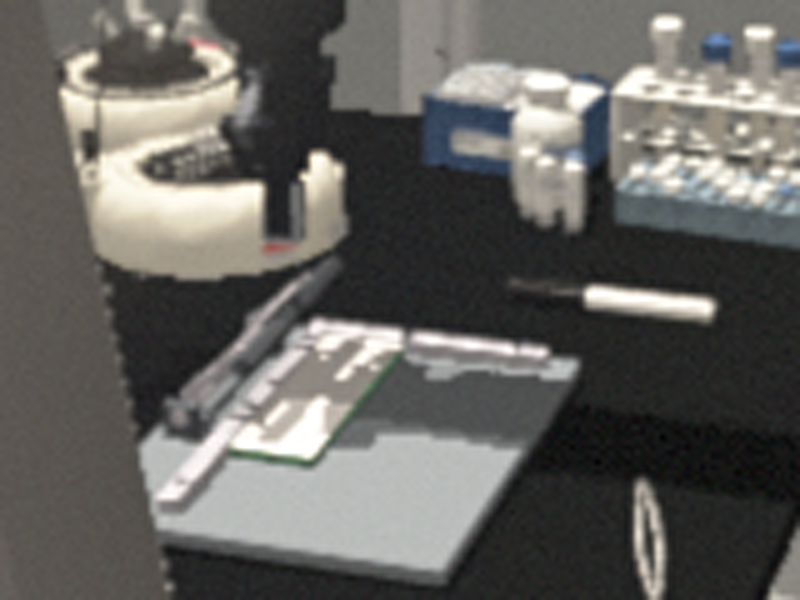

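The side view shows the closed fingers at crop (283,215) above the bar's middle (255,340). The pen lies on the worktop at (615,295), and the plate is square in the corner at (320,395).

send_rows:
  xyz:
    - [0.04,-0.03,0.3]
    - [0,0,0.3]
    - [0,0,0.2]
    - [0,0,0]
  twist:
    - [0,0,0]
    - [0,0,0]
    - [0,0,0]
    - [0,0,0]
  claw: [-1,-1,-1,-1]

```text
clock: 40.2
eef_pos: [0.614, -0.1464, 0.0737]
ee_rot: [1.0, 0.004, -0.001, -0.0]
ft_force: [0.4, -0.3, -0.7]
finger_gap: -0.0001
gripper_force: 0.0
```

send_rows:
  xyz:
    - [-0.04,0,0.1]
    - [-0.08,0,0.12]
    - [-0.07,0,0.12]
    - [-0.06,0,0.12]
    - [-0.06,0,0.12]
    - [-0.05,0,0.12]
    - [-0.04,0,0.12]
    - [-0.03,0,0.1]
    - [0,0,0]
  twist:
    - [0,0,0]
    - [0,0,0]
    - [0,0,0]
    - [0,0,0]
    - [0,0,0]
    - [0,0,0]
    - [0,0,0]
    - [0,0,0]
    - [0,0,0]
  claw: [-1,-1,-1,-1,-1,-1,-1,-1,-1]

```text
clock: 41.32
eef_pos: [0.5978, -0.1466, 0.0376]
ee_rot: [1.0, 0.004, 0.0, -0.0]
ft_force: [0.8, 0.2, 0.7]
finger_gap: -0.0001
gripper_force: 0.0
```

```bash
python3 - <<'E'
from h import *
w=np.array([.570,-.1157])+R.from_euler('z',.0077).as_matrix()[:2,:2]@np.array([.026,-.0325]); go(*w,.029,.44)
E
```

```text
t 41.33 p [ 0.5978 -0.1466  0.0376] yaw 0.46 F [0.8 0.2 0.7] gap -0.0001
 shift [-0.04  0.03  0.22] twist 0.000
```

send_rows:
  xyz:
    - [-0.03,0.03,0.08]
    - [-0.01,0,0.06]
    - [0,0,0.04]
    - [0,0,0]
  twist:
    - [0,0,0]
    - [0,0,0]
    - [0,0,0]
    - [0,0,0]
  claw: [-1,-1,-1,-1]

```text
clock: 41.82
eef_pos: [0.5961, -0.1479, 0.0309]
ee_rot: [1.0, 0.004, 0.0, 0.0]
ft_force: [-0.6, 0.3, 0.5]
finger_gap: -0.0001
gripper_force: 0.4
```

```bash
cat > bar.py <<'E'
from h import *
Rb=R.from_euler('z',.0077).as_matrix()[:2,:2]
for n in('side','top'):
    c=cap(n); P=pts(c); B=P.copy(); B[...,:2]=(P[...,:2]-np.array([.570,-.1157]))@Rb
    g=c['color'].max(2)
    for lo,hi in((-.105,-.085),(-.02+.01,.01),(.02,.043)):
        m=(B[...,1]>lo)&(B[...,1]<hi)&(B[...,0]>.005)&(B[...,0]<.065)&(B[...,2]>.028)&(B[...,2]<.09)
        q=B[m]; print(n,lo,len(q),np.median(q,0).round(4) if len(q) else '',np.percentile(q[:,2],[10,90]).round(4) if len(q) else '')
E
python3 bar.py
```

```text
side -0.105 22 [ 0.0236 -0.0929  0.0357] [0.0299 0.0378]
side -0.01 48 [ 0.0279 -0.0011  0.038 ] [0.0345 0.0876]
side 0.02 59 [0.0304 0.0237 0.0362] [0.0312 0.0397]
top -0.105 0  
top -0.01 27 [0.0208 0.0014 0.0351] [0.0325 0.0392]
top 0.02 62 [0.0251 0.0302 0.0361] [0.0331 0.0384]
```

send_rows:
  xyz:
    - [0,0,0.05]
    - [0,0,0.03]
    - [0,0,0]
  twist:
    - [0,0,0]
    - [0,0,0]
    - [0,0,0]
  claw: [-1,-1,-1]

```text
clock: 42.3
eef_pos: [0.5957, -0.1481, 0.0292]
ee_rot: [1.0, 0.004, -0.001, 0.0]
ft_force: [-4.9, 1.4, 10.7]
finger_gap: 0.0003
gripper_force: 5.4
```

The bar has bottomed at the predicted height (10.7 N). Lift straight off and check.

send_rows:
  xyz:
    - [0,0,-0.1]
    - [0,0,-0.3]
    - [0,0,-0.7]
    - [0,0,-0.9]
    - [0,0,-0.9]
    - [-0.6,0,-0.6]
    - [-0.9,0,0]
    - [-0.8,0,0]
    - [-0.5,0,0]
    - [0,0,0]
  twist:
    - [0,0,0]
    - [0,0,0]
    - [0,0,0]
    - [0,0,0]
    - [0,0,0]
    - [0,0,0]
    - [0,0,0]
    - [0,0,0]
    - [0,0,0]
    - [0,0,0]
  claw: [-1,-1,-1,-1,-1,-1,-1,-1,-1,-1]

```text
clock: 43.55
eef_pos: [0.4832, -0.1493, 0.1684]
ee_rot: [1.0, 0.003, 0.0, 0.001]
ft_force: [1.0, 0.1, 0.1]
finger_gap: 0.0001
gripper_force: 0.0
```

```bash
python3 bar.py; python3 - <<'E'
from h import *
go(.5,-.15,.15)
Rb=R.from_euler('z',.0077).as_matrix()[:2,:2]
def val(c,bx,by,z=.022):
    w=np.array([.570,-.1157])+Rb@np.array([bx,by]); u,v=proj(c,(w[0],w[1],z)); return int(cv2.getRectSubPix(c['color'],(1,1),(float(u),float(v))).min())
for n in('top','side'):
    c=cap(n); print(n)
    for by in(-.1,-.06,0,.04): print(' y',by,[(x,val(c,x/1000,by)) for x in range(-8,9,2)])
    for bx in(.005,.012): print(' x',bx,[(y,val(c,bx,y/1000)) for y in range(40,56,2)])
    if n=='top': 
        g=c['color'].astype(int); m=((g.max(2)-g.min(2)>25)).astype(np.uint8); m[:240]=0;m[290:]=0;m[:,:200]=0;m[:,250:]=0
        W=np.array([ray(c,u,v,.008)[:2]*1000 for v,u in zip(*np.where(m))]).astype(np.float32); print('dish',cv2.minAreaRect(W))
E
```

```text
side -0.105 23 [ 0.0279 -0.0887  0.0357] [0.0308 0.038 ]
side -0.01 37 [0.0305 0.0002 0.0361] [0.0319 0.0392]
side 0.02 52 [0.0309 0.0242 0.0349] [0.0319 0.0386]
top -0.105 0  
top -0.01 80 [ 0.0292 -0.0002  0.0358] [0.0321 0.0388]
top 0.02 88 [0.0278 0.0253 0.0357] [0.0327 0.0384]
t 43.65 p [ 0.4848 -0.1489  0.1684] yaw 0.46 F [ 0.3 -0.4  0.8] gap -0.0004
 shift [0.38 0.03 0.46] 
top
 y -0.1 [(-8, 79), (-6, 78), (-4, 76), (-2, 80), (0, 81), (2, 81), (4, 81), (6, 82), (8, 85)]
 y -0.06 [(-8, 82), (-6, 80), (-4, 78), (-2, 80), (0, 81), (2, 82), (4, 82), (6, 82), (8, 80)]
 y 0 [(-8, 174), (-6, 176), (-4, 177), (-2, 111), (0, 189), (2, 247), (4, 252), (6, 245), (8, 246)]
 y 0.04 [(-8, 177), (-6, 178), (-4, 182), (-2, 107), (0, 188), (2, 247), (4, 253), (6, 248), (8, 247)]
 x 0.005 [(40, 250), (42, 250), (44, 253), (46, 248), (48, 208), (50, 168), (52, 173), (54, 175)]
 x 0.012 [(40, 249), (42, 248), (44, 251), (46, 246), (48, 205), (50, 166), (52, 174), (54, 174)]
dish ((385.1099548339844, 84.62579345703125), (90.33954620361328, 86.94931030273438), 20.40788459777832)
side
 y -0.1 [(-8, 122), (-6, 104), (-4, 130), (-2, 172), (0, 221), (2, 243), (4, 247), (6, 245), (8, 243)]
 y -0.06 [(-8, 137), (-6, 121), (-4, 121), (-2, 166), (0, 218), (2, 239), (4, 245), (6, 243), (8, 244)]
 y 0 [(-8, 143), (-6, 101), (-4, 121), (-2, 166), (0, 232), (2, 249), (4, 255), (6, 254), (8, 253)]
 y 0.04 [(-8, 155), (-6, 117), (-4, 122), (-2, 164), (0, 224), (2, 250), (4, 255), (6, 255), (8, 255)]
 x 0.005 [(40, 255), (42, 241), (44, 216), (46, 186), (48, 153), (50, 125), (52, 101), (54, 91)]
 x 0.012 [(40, 254), (42, 255), (44, 229), (46, 189), (48, 147), (50, 119), (52, 112), (54, 106)]
```

The bar is level and down, the plate is square at home, and the dish hasn't moved. Handing in.

```bash
python3 -c "
from workcell import bot
print(bot.hand_in())"
```

```text
the job is handed in; nothing more can be done
None
```

The job is handed in after about 44 s: the plate is snug against both fences, the pen is back on the worktop, the hold-down bar is pressed down level on the plate, and the petri dish is where it was; the hand-in returned no verdict.

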